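Weigh down the rack and lean the sample boards

TASK

The light leaning rack must be weighted before it is loaded: first lift the identical teal jars to find the heavy one packed with screws and stand it upright on the rack's round orange pad, setting the empty jars back upright where they stood. Then take every sample board out of the wooden holder and lean it against the rack's rail, its bottom edge on the black rubber strip and its painted face outward (away from the rail), tilted back about 20 degrees, side by side with each board touching the rail itself. At the end the heavy jar must still stand on the pad; leave the other things on the table alone.

Things in the scene. Friction and masses are not known exactly. Their poses are not given: they have to be found in the camera images.
- rack: Leaning rack fixed to the table: plywood base (x -70 to 45, y -170 to 265 mm, 12 thick), black rubber foot strip (x -60 to -15, y -150 to 150, top at z 14), round aluminium rail on posts at y -155 and 155, round orange pad. Origin on the table under the rail's robot-side face, mid-rail; x away from the robot, y left along the rail, z up. Boards lean on the rail's robot side (-x).
- rail: The round aluminium rail of the rack, 16 mm thick, 320 mm long, along y; axis 95 mm above the table (top 103 mm). Origin at the middle of its axis, axes as the rack's.
- rail_front (a point): Point on the robot-side face of the rail at its middle, 95 mm above the table.
- pad: Centre of the top of the round orange ballast pad (88 mm across) at the left end of the rack's base board; 14 mm above the table.
- holder: Wooden slotted holder, fixed to the table, 200 x 90 mm; its floor is 12 mm high and three slots at x -70, 0 and 70 (its own axes) are each 15 mm wide (along x) and 42 mm deep, open at the sides. Origin under its centre.
- board_a: Sample board, absent in some starts: flat slab 12 mm thick (x), 70 wide (y), 150 tall (z), 0.12 to 0.16 kg, plywood with one blue painted face. It starts standing, a little loose, in a slot of the holder. Origin: centre of its bottom edge; z points up to its top edge; the painted face looks along -x, the bare plywood face along +x.
- board_b: Sample board, absent in some starts: flat slab 12 mm thick (x), 70 wide (y), 150 tall (z), 0.12 to 0.16 kg, plywood with one green painted face. It starts standing, a little loose, in a slot of the holder. Origin: centre of its bottom edge; z points up to its top edge; the painted face looks along -x, the bare plywood face along +x.
- board_c: Sample board, absent in some starts: flat slab 12 mm thick (x), 70 wide (y), 150 tall (z), 0.12 to 0.16 kg, plywood with one yellow painted face. It starts standing, a little loose, in a slot of the holder. Origin: centre of its bottom edge; z points up to its top edge; the painted face looks along -x, the bare plywood face along +x.
- jar_a: One of four identical teal paint jars with white screw cap: body 54, cap 57 mm across, 69 mm tall, cap from 54 up. Starts upright on a paper-thin grey mat on the table. Origin: centre of its underside, z up. An empty jar weighs 70 to 110 g; exactly one is packed with screws and weighs 430 to 600 g; they look the same.
- jar_b: One of four identical teal paint jars with white screw cap: body 54, cap 57 mm across, 69 mm tall, cap from 54 up. Starts upright on a paper-thin grey mat on the table. Origin: centre of its underside, z up. An empty jar weighs 70 to 110 g; exactly one is packed with screws and weighs 430 to 600 g; they look the same.
- jar_c: One of four identical teal paint jars with white screw cap: body 54, cap 57 mm across, 69 mm tall, cap from 54 up. Starts upright on a paper-thin grey mat on the table. Origin: centre of its underside, z up. An empty jar weighs 70 to 110 g; exactly one is packed with screws and weighs 430 to 600 g; they look the same.
- jar_d: One of four identical teal paint jars with white screw cap: body 54, cap 57 mm across, 69 mm tall, cap from 54 up. Starts upright on a paper-thin grey mat on the table. Origin: centre of its underside, z up. An empty jar weighs 70 to 110 g; exactly one is packed with screws and weighs 430 to 600 g; they look the same.
- sanding_block: Cork sanding block 65 x 100 x 26 mm; a bystander to leave alone. Origin: centre of its underside.
- tape_measure: Yellow tape measure 38 x 84 x 64 mm; a bystander to leave alone. Origin: centre of its underside.
- screwdriver: Screwdriver with yellow handle, 170 mm long, lying; a bystander to leave alone. Origin: centre of its underside.
Not all that is in view belongs to the job. What is shaped like the jar_a but red is not meant.

How it is judged:
On the way, in this order (a step that is already met when the one before it is completed fails the run):
1. the heavy jar stands upright and released on the orange pad, before the boards are set up (((horizontal distance between jar_a and pad below 0.03 m and angle between jar_a's own z axis and vertical below 0.1 rad and contact force between jar_a and pad above 2.5 N and contact force between jar_a and the fingers below 0.05 N and linear speed of jar_a below 0.02 m/s) or (horizontal distance between jar_b and pad below 0.03 m and angle between jar_b's own z axis and vertical below 0.1 rad and contact force between jar_b and pad above 2.5 N and contact force between jar_b and the fingers below 0.05 N and linear speed of jar_b below 0.02 m/s) or (horizontal distance between jar_c and pad below 0.03 m and angle between jar_c's own z axis and vertical below 0.1 rad and contact force between jar_c and pad above 2.5 N and contact force between jar_c and the fingers below 0.05 N and linear speed of jar_c below 0.02 m/s) or (horizontal distance between jar_d and pad below 0.03 m and angle between jar_d's own z axis and vertical below 0.1 rad and contact force between jar_d and pad above 2.5 N and contact force between jar_d and the fingers below 0.05 N and linear speed of jar_d below 0.02 m/s))), for 0.2 s.
2. every board leans on the rail with its bottom edge on the rubber strip and its painted face outward (angle between board_a's own z axis and vertical between 0.14 and 0.61 rad and contact force between each of board_a, board_b, board_c and rail above 0.02 N and x of board_a in the frame of rack between -0.065 and -0.01 m and y of board_a in the frame of rack between -0.14 and 0.14 m and z of board_a in the frame of rack between 0.005 and 0.022 m and x of rail_front in the frame of board_a above 0 m and linear speed of each of board_a, board_b, board_c below 0.02 m/s and angle between the y axis of each of board_a, board_b, board_c and the y axis of rack, either way round below 0.3 rad and angle between board_b's own z axis and vertical between 0.14 and 0.61 rad and x of board_b in the frame of rack between -0.065 and -0.01 m and y of board_b in the frame of rack between -0.14 and 0.14 m and z of board_b in the frame of rack between 0.005 and 0.022 m and x of rail_front in the frame of board_b above 0 m and angle between board_c's own z axis and vertical between 0.14 and 0.61 rad and x of board_c in the frame of rack between -0.065 and -0.01 m and y of board_c in the frame of rack between -0.14 and 0.14 m and z of board_c in the frame of rack between 0.005 and 0.022 m and x of rail_front in the frame of board_c above 0 m), for 0.2 s.
At the end, for the whole second after the job is handed in: Heavy jar upright on the pad, centre within 30 mm. Every board: foot on the strip (5 mm over allowed), within 140 mm of mid-rail, touching the rail, leaning back 8 to 35 degrees, painted face out, square within 0.3 rad, at rest. Empty jars upright off the rack, within 100 mm of their start (all of step 2 and ((horizontal distance between jar_a and pad below 0.03 m and angle between jar_a's own z axis and vertical below 0.1 rad and contact force between jar_a and pad above 2.5 N and contact force between jar_a and the fingers below 0.05 N and linear speed of jar_a below 0.02 m/s) or (horizontal distance between jar_b and pad below 0.03 m and angle between jar_b's own z axis and vertical below 0.1 rad and contact force between jar_b and pad above 2.5 N and contact force between jar_b and the fingers below 0.05 N and linear speed of jar_b below 0.02 m/s) or (horizontal distance between jar_c and pad below 0.03 m and angle between jar_c's own z axis and vertical below 0.1 rad and contact force between jar_c and pad above 2.5 N and contact force between jar_c and the fingers below 0.05 N and linear speed of jar_c below 0.02 m/s) or (horizontal distance between jar_d and pad below 0.03 m and angle between jar_d's own z axis and vertical below 0.1 rad and contact force between jar_d and pad above 2.5 N and contact force between jar_d and the fingers below 0.05 N and linear speed of jar_d below 0.02 m/s)) and ((horizontal distance between jar_a and pad below 0.03 m and angle between jar_a's own z axis and vertical below 0.1 rad and contact force between jar_a and pad above 2.5 N and contact force between jar_a and the fingers below 0.05 N and linear speed of jar_a below 0.02 m/s) or (angle between jar_a's own z axis and vertical below 0.15 rad and distance of jar_a from where it was at the start of the episode below 0.1 m and height (world z) of jar_a below 0.01 m)) and ((horizontal distance between jar_b and pad below 0.03 m and angle between jar_b's own z axis and vertical below 0.1 rad and contact force between jar_b and pad above 2.5 N and contact force between jar_b and the fingers below 0.05 N and linear speed of jar_b below 0.02 m/s) or (angle between jar_b's own z axis and vertical below 0.15 rad and distance of jar_b from where it was at the start of the episode below 0.1 m and height (world z) of jar_b below 0.01 m)) and ((horizontal distance between jar_c and pad below 0.03 m and angle between jar_c's own z axis and vertical below 0.1 rad and contact force between jar_c and pad above 2.5 N and contact force between jar_c and the fingers below 0.05 N and linear speed of jar_c below 0.02 m/s) or (angle between jar_c's own z axis and vertical below 0.15 rad and distance of jar_c from where it was at the start of the episode below 0.1 m and height (world z) of jar_c below 0.01 m)) and ((horizontal distance between jar_d and pad below 0.03 m and angle between jar_d's own z axis and vertical below 0.1 rad and contact force between jar_d and pad above 2.5 N and contact force between jar_d and the fingers below 0.05 N and linear speed of jar_d below 0.02 m/s) or (angle between jar_d's own z axis and vertical below 0.15 rad and distance of jar_d from where it was at the start of the episode below 0.1 m and height (world z) of jar_d below 0.01 m))).
It fails at once if a bystander is moved by more than 40 mm (distance of any of sanding_block, tape_measure, screwdriver from where it was at the start of the episode above 0.04 m).
Of board_a, board_b, board_c only 2 to 3 are there at a start; the rules pass over those that are not, and their reading is None.
At some moment in a run one of jar_a, jar_d may be knocked a few centimetres aside while the robot is not near it.
It also fails if it takes over 210 s, if anything falls off the work surface, if the arm or the gripper's body presses on something with over 40 N, if the wrist force passes 120 N, or if a joint passes its speed limit or range.

ROBOT

A 7-joint arm with a two-finger parallel gripper is mounted at the origin on a cart in front of the work surface, level with it; the furniture and walls round the work are solid. World frame = base frame: x ahead of the robot, y to its left, z up, the work surface at z = 0. Lengths are in m, angles in rad, forces in N, time in s.
With the tool pointing down it reaches from about 0.4 to 0.85 m from the base axis. Payload 10.4 kg.
Tool frame: the origin (TCP) lies at the very end of the fingers, on their centre line; the grasp point (between the pads) lies 19 mm behind it; z points along the fingers, y is the direction in which the jaws open and shut (so a half turn about z gives the same grasp; the last joint's range is limited). The gripper opens to 85 mm and grips with 20 to 120 N. Pads are 22 mm wide; open, the fingers measure 114 mm over their backs; the gripper's body (76 mm by 85 mm) begins 54 mm behind the grasp point. The pads swing forward as they close: fully open they stand 13 mm farther back than shut.
Start: joints at [-1.223, 0.332, -0.065, 1.46, 0.022, 1.35, -0.088], TCP at [0.226, 0.583, 0.231] pointing down, gripper open.
Joint ranges: [-2.6, 2.6], [-0.5, 2.12], [-1.47, 1.34], [0.16, 2.42], [-1.27, 4.41], [0.06, 2.06], [-2.6, 2.6]. Speed limits (rad/s): [2.22, 2.22, 2.79, 2.79, 3.14, 3.14, 3.14].

INTERFACE

Orientations are given as a rotation vector (axis times angle).
In Python, from station import * gives the robot as it stands. The module is installed in compiled form; this text tells all that it offers.
- The arm moves only by the shell command python3 -m crank 'ROWS'. ROWS is JSON, a list of rows, each a list of 7 numbers: the turn, a rotation vector about the world's x, y, z in rad, then the shift along the world's x, y, z in m, then the opening, from 0 (shut) to 1 (fully open). In form: [[rx, ry, rz, x, y, z, hand], ...]. A call has 1 to 12 rows; each row is the pose to reach, as a shift and turn from the pose commanded when the call began; what a row does not reach only later rows make up. A row lasts 1/10 s, in which the tool goes at most 50 mm and 8.59 degrees, less where a joint would pass 70% of its speed; a pose out of reach is approached as far as the arm can. A call with a gripper value outside its range is refused whole. The fingers move at their own pace and stop on an object; the grip force is fixed at half the most. Time passes only in rows, so rows that repeat a pose let the fingers close. It gives the time, the measured TCP pose, the force and the opening at its end, in the units of the state.
- observe(): the state, without advancing time (a new reading comes with each control period).
- grab_frame(name): name is "side" or "top" or "wrist"; returns a dict with "frame" (420x560x3 uint8, red, green, blue), "intrinsics" (3x3 intrinsics, pixels), "rvec" (rotation vector, rad) and "tvec" (3), from world to camera coordinates, as OpenCV has them; the wrist camera has in their place "T_tool_cam" (4x4, takes a point from camera to tool coordinates, whose origin is the TCP and whose axes are the flange's). Camera axes: x right, y down, z forward; pixel columns grow to the right and rows downward; lengths in m; the calibration is good to about 2 mm. A picture is of the moment at which its call begins: read the wrist's pose just before it. There is no depth.
- sign_off(): hands the job in, once; it reports no verdict.
Trained networks look in the newest picture that a camera, given by its name, has taken for a name from the list of things; names that differ only in an ending like _2 or _b are one class to them, and where a whole thing is asked for, a point or a joint stands for the part that bears it (a point fixed in the world has none). Each returns a list of dicts, best first, with "score" (0 to 1); they miss things now and then, are a little off and sometimes report something else, mostly with a low value. They report only what shows in the picture. A call takes as long as a camera call. They do not tell look-alikes from the thing itself.
- boxes_of(camera, label): "rect" ([centre column, centre row, width, height] in pixels, round what is visible of it).
The state is a dict: "clock": time; "q": joint angles; "joint_vel": joint speeds; "effort": joint torques, N m; "tool_pos": TCP position; "ee_rot": TCP orientation; "force": force on the tool from outside, world axes, zero at the start; "torque": the same for the moment, N m; "opening": opening from 0.0 (shut) to 1.0 (fully open).
Only numpy, scipy, OpenCV 4.12 (cv2) and the standard library are available. Lean on these libraries where they do the work, as an engineer would, in place of code of your own. Each camera call takes 0.05 s, during which the arm holds its last target.

## Working session

There is one attempt and no reset: what is moved stays moved. The work goes in short steps, Python scripts to look and compute and a shell command to move; the robot and the scene stay as the last step left them, time stands still between calls to the robot, and variables do not carry over. Pictures are saved under pics/ and viewed, and the job is handed in when it is done.

```bash
mkdir -p pics; cat > h.py <<'E'
from station import *
import numpy as np, cv2
from scipy.spatial.transform import Rotation as R
def cam(name):
    o=observe(); f=grab_frame(name)
    K=np.array(f["intrinsics"])
    if name=="wrist":
        T=np.array(f["T_tool_cam"]); Rt=R.from_rotvec(o["ee_rot"]).as_matrix()
        Rwc=Rt@T[:3,:3]; c=Rt@T[:3,3]+np.array(o["tool_pos"])
    else:
        Rcw=R.from_rotvec(np.array(f["rvec"]).ravel()).as_matrix(); Rwc=Rcw.T; c=-Rwc@np.array(f["tvec"]).ravel()
    return f["frame"],K,Rwc,c
def save(img,n,s=1): cv2.imwrite("pics/"+n+".png",cv2.resize(img,None,fx=s,fy=s)[:,:,::-1])
def ray(K,Rwc,c,u,v,z):
    d=Rwc@np.linalg.inv(K)@np.array([u,v,1.]); return c+d*(z-c[2])/d[2]
def proj(K,Rwc,c,p):
    q=K@(Rwc.T@(np.array(p)-c)); return q[:2]/q[2]
E
python3 - <<'E'
from h import *
o=observe(); print({k:np.round(v,3) for k,v in o.items()})
for n in ["top","side","wrist"]:
    f,K,Rw,c=cam(n); save(f,n+"0",1.4); print(n,np.round(K,1).tolist(),np.round(c,3),np.round(Rw,2).tolist())
    for l in ["jar_a","board_a","board_b","board_c","holder","rack","pad","rail","sanding_block","tape_measure","screwdriver"]:
        print(l,[(np.round(b["rect"]).astype(int).tolist(),round(b["score"],2)) for b in boxes_of(n,l)][:7])
E
```

```text
{'clock': np.float64(0.0), 'q': array([-1.223,  0.333, -0.065,  1.461,  0.022,  1.35 , -0.088]), 'joint_vel': array([-0.001, -0.   ,  0.002,  0.001,  0.001, -0.001,  0.003]), 'effort': array([-1.0000e-03, -6.2545e+01,  4.9000e-02, -3.9160e+01,  1.6000e-02,
        1.0000e-02, -0.0000e+00]), 'tool_pos': array([0.226, 0.582, 0.23 ]), 'ee_rot': array([-5.790e-01, -3.088e+00,  2.000e-03]), 'force': array([ 0.007, -0.126, -0.545]), 'torque': array([ 0.007, -0.058,  0.05 ]), 'opening': np.float64(1.004)}
top [[464.6, 0.0, 269.9], [0.0, 464.6, 205.6], [0.0, 0.0, 1.0]] [0.409 0.064 1.413] [[-0.02, -0.99, 0.11], [-1.0, 0.02, -0.02], [0.02, -0.11, -0.99]]
jar_a [([106, 220, 32, 18], 0.86), ([186, 258, 26, 19], 0.82), ([138, 248, 26, 18], 0.7), ([103, 251, 26, 19], 0.61), ([146, 206, 27, 17], 0.57), ([189, 205, 19, 22], 0.54)]
board_a [([408, 219, 39, 16], 0.87), ([413, 198, 37, 13], 0.76), ([403, 245, 35, 11], 0.69)]
board_b [([408, 219, 39, 16], 0.87), ([413, 198, 37, 13], 0.76), ([403, 245, 35, 11], 0.69)]
board_c [([408, 219, 39, 16], 0.87), ([413, 198, 37, 13], 0.76), ([403, 245, 35, 11], 
[... 1095 characters left out ...]
363, 24, 34], 0.35)]
pad [([257, 181, 25, 24], 0.57)]
rail [([213, 223, 83, 83], 0.83), ([248, 304, 18, 34], 0.26)]
sanding_block []
tape_measure [([234, 362, 30, 35], 0.72)]
screwdriver [([243, 316, 31, 56], 0.91)]
wrist [[295.6, 0.0, 280.0], [0.0, 295.6, 208.7], [0.0, 0.0, 1.0]] [0.151 0.612 0.375] [[0.36, 0.88, 0.29], [0.93, -0.34, -0.11], [-0.0, 0.32, -0.95]]
jar_a [([222, 353, 47, 48], 0.84), ([293, 334, 46, 62], 0.81), ([120, 396, 27, 30], 0.7), ([317, 356, 2, 9], 0.53)]
board_a []
board_b []
board_c []
holder [([121, 397, 27, 30], 0.6)]
rack [([68, 404, 135, 32], 0.62), ([122, 396, 28, 27], 0.48)]
pad [([103, 406, 30, 28], 0.77)]
rail []
sanding_block []
tape_measure []
screwdriver []
```

View pics/top0.png

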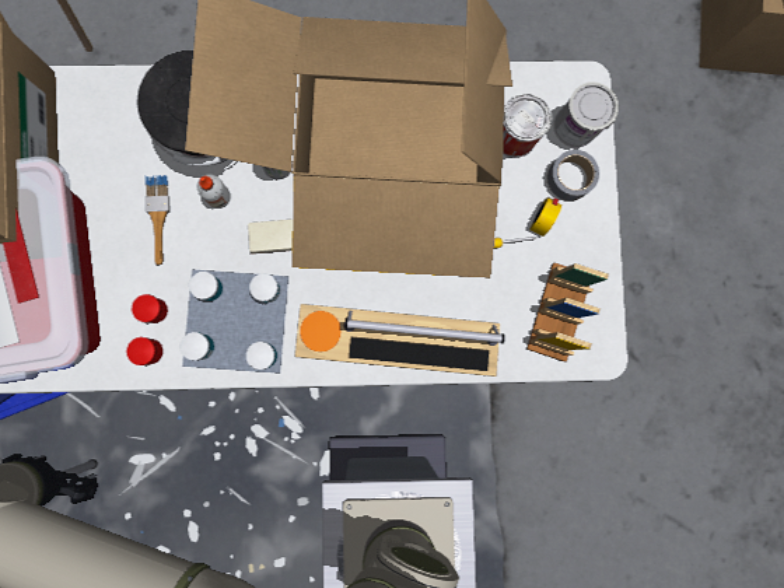

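View pics/side0.png

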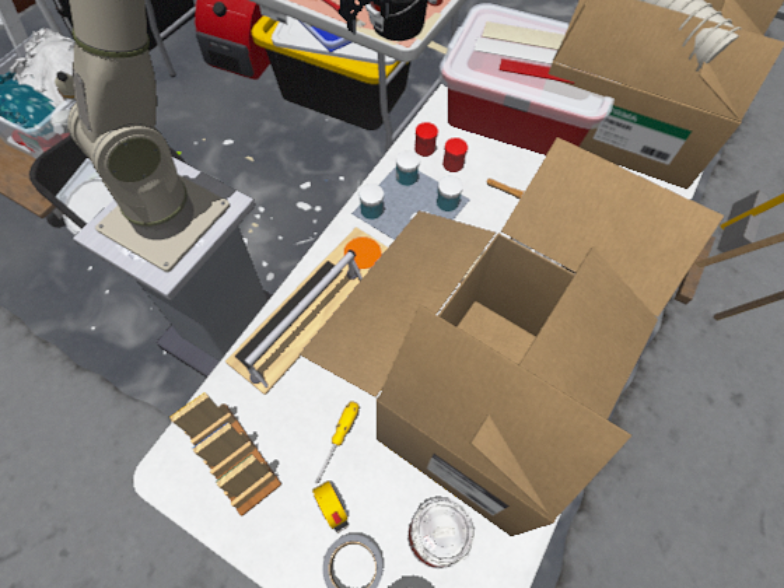

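View pics/wrist0.png

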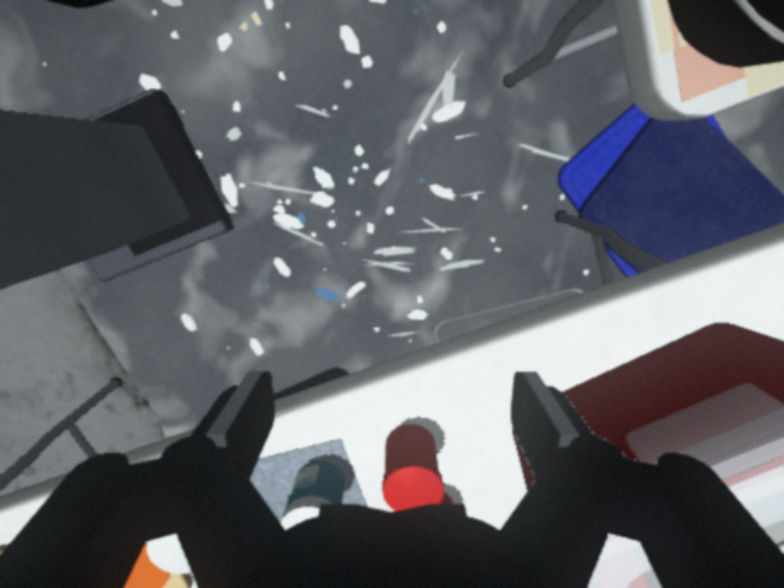

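The top view shows four white-capped jars on the grey mat (the two red ones are decoys), the rack, and a holder with green, blue and yellow boards. A carton flap hangs over the area behind the rack. Next I'll measure precisely.

```bash
python3 - <<'E'
from h import *
f,K,Rw,c=cam("top")
save(f[185:275,120:370],"t1",3.2)
save(f[175:270,360:460],"t2",6)
hsv=cv2.cvtColor(f,cv2.COLOR_RGB2HSV)
# caps
g=np.zeros(f.shape[:2],np.uint8); g[185:270,125:208]=1
m=((hsv[...,2]>170)&(hsv[...,1]<40)).astype(np.uint8)*g
n,l,s,ce=cv2.connectedComponentsWithStats(m)
for i in range(1,n):
    if 100<s[i,4]<1000: print(s[i],ce[i],ray(K,Rw,c,*ce[i],0.069).round(4))
g[:]=0; g[215:260,205:250]=1
m=((hsv[...,0]<17)&(hsv[...,1]>190)).astype(np.uint8)*g
n,l,s,ce=cv2.connectedComponentsWithStats(m)
for i in range(1,n):
    if s[i,4]>60: print("pad",s[i],ce[i],ray(K,Rw,c,*ce[i],0.014).round(4))
f2,K2,Rw2,c2=cam("side")
save(f2[270:380,110:215],"s2",5.5)
save(f2[80:290,150:350],"s1",2.8)
# flap corner triangulate: top near-left corner (293,272)/1.4; (491,276)/1.4 ; side: (418,212)/1.4,(303,358)/1.4
def tri(a,b):
    A=[];B=[]
    d1=Rw@np.linalg.inv(K)@[*a,1];d2=Rw2@np.linalg.inv(K2)@[*b,1]
    t=np.linalg.lstsq(np.c_[d1,-d2],c2-c,rcond=None)[0]
    return (c+d1*t[0]).round(3),np.linalg.norm(c+d1*t[0]-c2-d2*t[1]).round(4)
a=np.array
print("flap",tri(a([293,272])/1.4,a([418,212])/1.4),tri(a([491,276])/1.4,a([303,358])/1.4))
E
```

```text
[175 244  21  20 318] [185.1163522  253.50314465] [0.4206 0.2824 0.069 ]
pad [215 222  28  29 637] [228.55259027 236.23861852] [0.47   0.1612 0.014 ]
flap (array([0.575, 0.199, 0.189]), np.float64(0.0053)) (array([ 0.56 , -0.176,  0.192]), np.float64(0.0037))
```

View pics/t1.png

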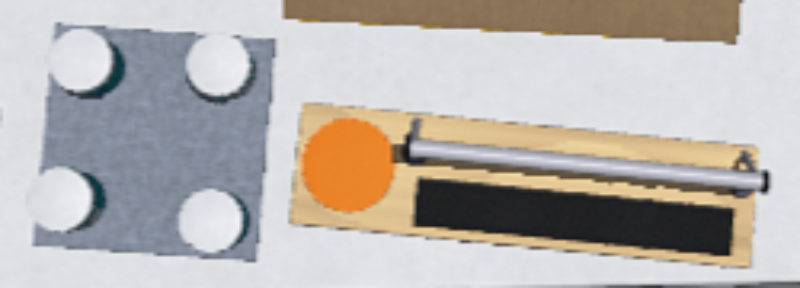

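View pics/t2.png

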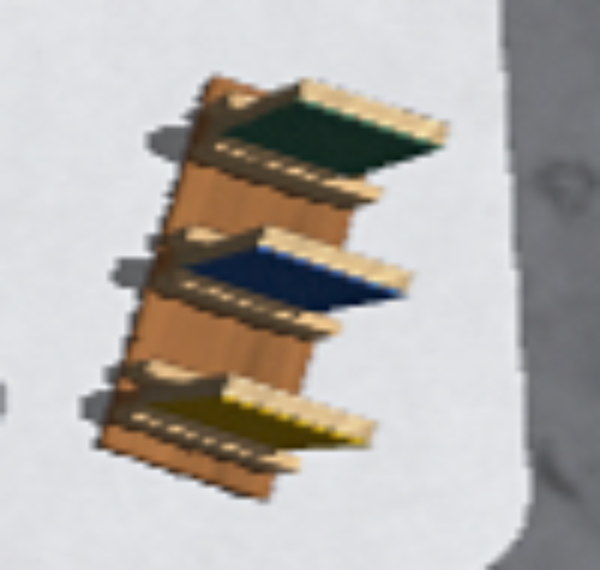

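View pics/s2.png

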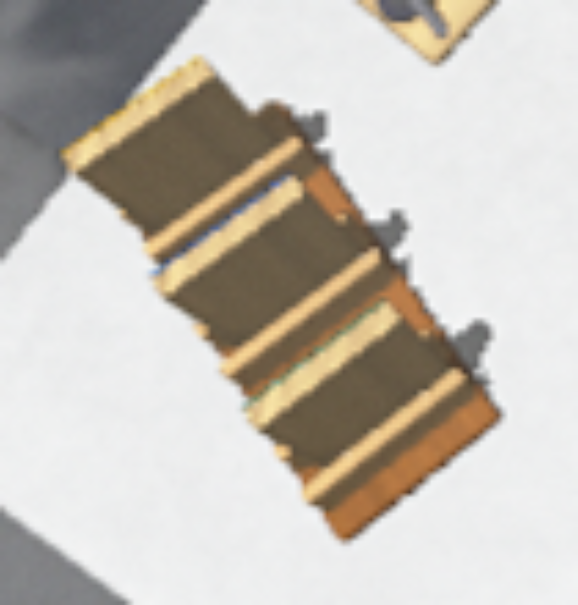

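The crop shows the caps at about (145.6,204), (188,205), (139,247.5) and (186,254), and the rack and strip turned slightly. The boards' painted faces look toward the robot. Next come refined numbers.

```bash
python3 - <<'E'
from h import *
f,K,Rw,c=cam("top")
f2,K2,Rw2,c2=cam("side")
g=cv2.cvtColor(f,cv2.COLOR_RGB2GRAY)
a=np.array
for p in [(82,61),(218,65),(60,200),(211,220)]:
    x=a(p)/3.2+a([120,185]); q=ray(K,Rw,c,*x,.069); print("jar",x.round(1),q.round(3),"side proj",proj(K2,Rw2,c2,q).round(0))
P=lambda p,z:ray(K,Rw,c,*(a(p)/3.2+a([120,185])),z).round(4)
print("strip corners",[P(p,.014) for p in [(418,180),(415,225),(733,208),(731,254)]])
print("base corners",[P(p,.012) for p in [(302,103),(290,222),(756,146),(751,267)]])
print("rail ends top axis",[P(p,.095) for p in [(412,148),(765,181)]])
print("pad",P((348,164),.014))
Q=lambda p,z:ray(K,Rw,c,*(a(p)/6+a([360,175])),z).round(4)
for n,ps in dict(green=[(305,82),(448,128),(298,95),(441,143)],blue=[(266,228),(412,274),(259,244),(406,292)],yellow=[(228,376),(378,424),(221,391),(369,443)]).items():
    q=a([Q(p,.162) for p in ps]); m=q.mean(0); d=q[1]-q[0]; print(n,m.round(3),np.linalg.norm(d).round(3),np.degrees(np.arctan2(d[1],d[0])).round(1)); 
S=lambda p,z:ray(K2,Rw2,c2,*(a(p)/5.5+a([110,270])),z).round(4)
for n,ps in dict(yellow=[(62,155),(203,58),(77,172),(217,76)],blue=[(150,272),(287,180),(163,293),(302,193)],green=[(245,405),(385,305),(258,426),(400,320)]).items():
    q=a([S(p,.162) for p in ps]); m=q.mean(0); d=q[1]-q[0]; print("S",n,m.round(3),np.linalg.norm(d).round(3),np.degrees(np.arctan2(d[1],d[0])).round(1)); 
def tri(a_,b):
    d1=Rw@np.linalg.inv(K)@[*a_,1];d2=Rw2@np.linalg.inv(K2)@[*b,1]
    t=np.linalg.lstsq(np.c_[d1,-d2],c2-c,rcond=None)[0]
    return (c+d1*t[0]).round(3),np.linalg.norm(c+d1*t[0]-c2-d2*t[1]).round(4)
print("hinge",tri(a([294,172])/1.4,a([500,234])/1.4),tri(a([499,184])/1.4,a([418,312])/1.4))
E
```

```text
jar [145.6 204.1] [0.565 0.396 0.069] side proj [321. 131.]
jar [188.1 205.3] [0.56  0.274 0.069] side proj [302. 157.]
jar [138.8 247.5] [0.44  0.415 0.069] side proj [291. 113.]
jar [185.9 253.8] [0.42  0.28  0.069] side proj [265. 137.]
strip corners [array([0.4537, 0.0952, 0.014 ]), array([0.4118, 0.0987, 0.014 ]), array([ 0.4216, -0.2003,  0.014 ]), array([ 0.3788, -0.1968,  0.014 ])]
base corners [array([0.5284, 0.2035, 0.012 ]), array([0.4169, 0.2155, 0.012 ]), array([ 0.4796, -0.2248,  0.012 ]), array([ 0.3663, -0.2155,  0.012 ])]
rail ends top axis [array([0.4795, 0.0983, 0.095 ]), array([ 0.4442, -0.2144,  0.095 ])]
pad [0.47   0.1606 0.014 ]
green [ 0.57  -0.379  0.162] 0.068 -109.1
blue [ 0.503 -0.358  0.162] 0.069 -108.7
yellow [ 0.436 -0.338  0.162] 0.071 -108.9
S yellow [ 0.439 -0.34   0.162] 0.069 70.0
S blue [ 0.504 -0.36   0.162] 0.065 68.0
S green [ 0.572 -0.381  0.162] 0.066 68.5
hinge (array([0.749, 0.188, 0.258]), np.float64(0.001)) (array([ 0.674, -0.148,  0.431]), np.float64(0.0709))
```

View pics/s1.png

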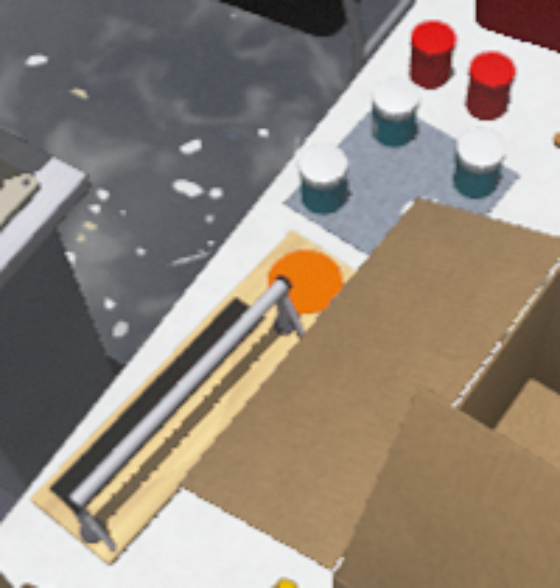

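```bash
python3 -m crank '[[0,0,0,0.194,-0.302,-0.1,1],[0,0,0,0.194,-0.302,-0.1,1],[0,0,0,0.194,-0.302,-0.1,1],[0,0,0,0.194,-0.302,-0.1,1],[0,0,0,0.194,-0.302,-0.1,1],[0,0,0,0.194,-0.302,-0.1,1],[0,0,0,0.194,-0.302,-0.1,1],[0,0,0,0.194,-0.302,-0.1,1],[0,0,0,0.194,-0.302,-0.1,1],[0,0,0,0.194,-0.302,-0.1,1]]'; python3 - <<'E'
from h import *
f,K,Rw,c=cam("wrist"); save(f,"w1",1.2)
o=observe();print(o["tool_pos"],o["q"].round(2) if hasattr(o["q"],"round") else o["q"])
print("J4 expected px",proj(K,Rw,c,[.42,.28,.069]))
E
```

```text
clock: 3.0
tool_pos: [0.4204, 0.2808, 0.1315]
ee_rot: [-0.58, -3.087, -0.001]
force: [-0.4, 0.1, 0.1]
opening: 0.999
[0.42006513 0.28165938 0.13168617] [-0.81  0.15  0.14  1.9  -0.02  1.09  0.54]
J4 expected px [278.85792024 224.48356518]
```

View pics/w1.png

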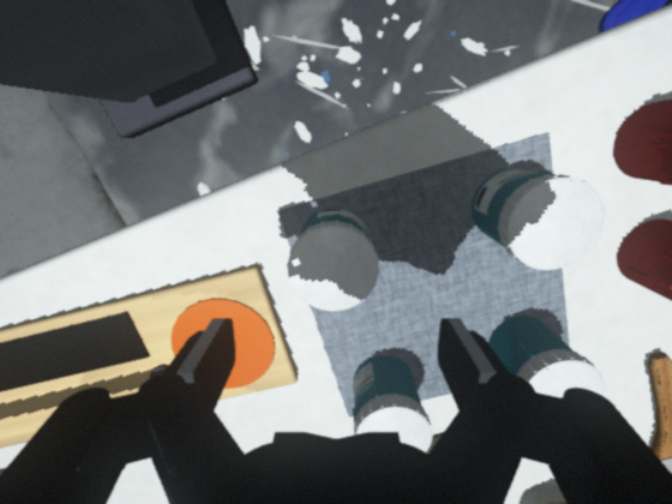

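J4's cap appears at (278,218), which agrees with the expected position. Now descend, grip and lift.

```bash
python3 -m crank '[[0,0,0,0,-0.001,-0.04,1],[0,0,0,0,-0.001,-0.08,1],[0,0,0,0,-0.001,-0.106,1],[0,0,0,0,-0.001,-0.106,1],[0,0,0,0,-0.001,-0.106,0],[0,0,0,0,-0.001,-0.106,0],[0,0,0,0,-0.001,-0.106,0],[0,0,0,0,-0.001,-0.106,0],[0,0,0,0,-0.001,-0.106,0],[0,0,0,0,-0.001,-0.106,0]]'; python3 -m crank '[[0,0,0,0,0,0.015,0],[0,0,0,0,0,0.03,0],[0,0,0,0,0,0.04,0],[0,0,0,0,0,0.04,0],[0,0,0,0,0,0.04,0],[0,0,0,0,0,0.04,0]]'
```

```text
clock: 4.05
tool_pos: [0.4215, 0.2808, 0.0275]
ee_rot: [0.578, 3.086, 0.005]
force: [-1.8, -0.4, 6.3]
opening: 0.653
clock: 4.65
tool_pos: [0.4201, 0.2793, 0.0648]
ee_rot: [-0.579, -3.087, 0.001]
force: [-1.2, -0.0, -0.9]
opening: 0.652
```

About 0.9 N, so it's empty. Set it back and go on to J3.

```bash
python3 -m crank '[[0,0,0,0,0,-0.02,0],[0,0,0,0,0,-0.035,0],[0,0,0,0,0,-0.039,0],[0,0,0,0,0,-0.039,0],[0,0,0,0,0,-0.039,1],[0,0,0,0,0,-0.039,1],[0,0,0,0,0,-0.039,1],[0,0,0,0,0,0.01,1],[0,0,0,0,0,0.05,1],[0,0,0,0,0,0.08,1],[0,0,0,0,0,0.08,1]]'; python3 - <<'E'
from h import *
f,K,Rw,c=cam("top"); save(f[180:280,120:260],"t3",5)
o=observe();print(o["force"],o["tool_pos"])
E
```

```text
clock: 5.75
tool_pos: [0.4224, 0.2811, 0.1496]
ee_rot: [0.578, 3.083, 0.009]
force: [-0.1, 0.5, -0.5]
opening: 0.996
[ 0.627552   -0.59260779 -0.81730364] [0.42139524 0.28041582 0.14714109]
```

View pics/t3.png

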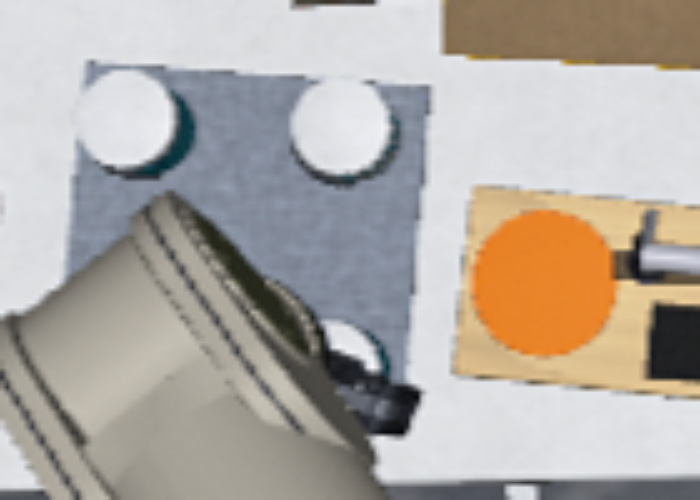

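J4 stands upright after release (cap at about 187,250 in the top view). Next is J3.

```bash
python3 -m crank '[[0,0,0,0.02,0.135,0,1],[0,0,0,0.02,0.135,0,1],[0,0,0,0.02,0.135,0,1],[0,0,0,0.02,0.135,0,1],[0,0,0,0.02,0.135,-0.05,1],[0,0,0,0.02,0.135,-0.09,1],[0,0,0,0.02,0.135,-0.118,1],[0,0,0,0.02,0.135,-0.118,1],[0,0,0,0.02,0.135,-0.118,0],[0,0,0,0.02,0.135,-0.118,0],[0,0,0,0.02,0.135,-0.118,0],[0,0,0,0.02,0.135,-0.118,0]]'; python3 -m crank '[[0,0,0,0,0,0,0],[0,0,0,0,0,0.015,0],[0,0,0,0,0,0.03,0],[0,0,0,0,0,0.04,0],[0,0,0,0,0,0.04,0],[0,0,0,0,0,0.04,0],[0,0,0,0,0,0.04,0]]'
```

```text
clock: 7.0
tool_pos: [0.4414, 0.4152, 0.0294]
ee_rot: [0.579, 3.086, 0.004]
force: [-1.2, -1.7, 7.3]
opening: 0.651
clock: 7.7
tool_pos: [0.4401, 0.4142, 0.0668]
ee_rot: [-0.579, -3.087, 0.001]
force: [-0.5, -0.4, -1.1]
opening: 0.649
```

Empty again. Set it down and go to J1 (0.565, 0.396).

```bash
python3 -m crank '[[0,0,0,0,0,-0.02,0],[0,0,0,0,0,-0.035,0],[0,0,0,0,0,-0.039,0],[0,0,0,0,0,-0.039,0],[0,0,0,0,0,-0.039,1],[0,0,0,0,0,-0.039,1],[0,0,0,0,0,-0.039,1],[0,0,0,0,0,0.01,1],[0,0,0,0,0,0.05,1],[0,0,0,0,0,0.08,1],[0,0,0,0.125,-0.019,0.08,1],[0,0,0,0.125,-0.019,0.08,1]]'; python3 -m crank '[[0,0,0,0.125,-0.019,0,1]]'; python3 - <<'E'
from h import *
o=observe();print(o["force"],o["tool_pos"],o["q"])
E
```

```text
clock: 8.9
tool_pos: [0.54, 0.4011, 0.1492]
ee_rot: [0.573, 3.088, 0.005]
force: [0.2, 0.7, -0.4]
opening: 0.997
clock: 9.0
tool_pos: [0.5903, 0.392, 0.1477]
ee_rot: [0.577, 3.088, 0.001]
force: [0.9, 1.2, -0.8]
opening: 0.998
[ 0.94901042  1.21122803 -0.79985343] [0.59027747 0.39204559 0.14773084] [-0.75285204  0.56475682  0.15257732  1.31962851 -0.08565457  1.26259467
  0.60356531]
```

```bash
python3 -m crank '[[0,0,0,-0.025,0.004,0,1],[0,0,0,-0.025,0.004,0,1],[0,0,0,-0.025,0.004,0,1]]';python3 - <<'E'
from h import *
f,K,Rw,c=cam("wrist"); save(f,"w2",1.2)
o=observe();print(o["tool_pos"])
print(proj(K,Rw,c,[.565,.396,.069])*1.2)
f,K,Rw,c=cam("top"); save(f[180:280,120:260],"t4",5)
E
```

```text
clock: 9.3
tool_pos: [0.5633, 0.3965, 0.147]
ee_rot: [-0.577, -3.088, -0.0]
force: [0.4, -0.1, 0.2]
opening: 1.003
[0.5636468  0.39630218 0.14757905]
[336.33303674 263.48795388]
```

View pics/w2.png

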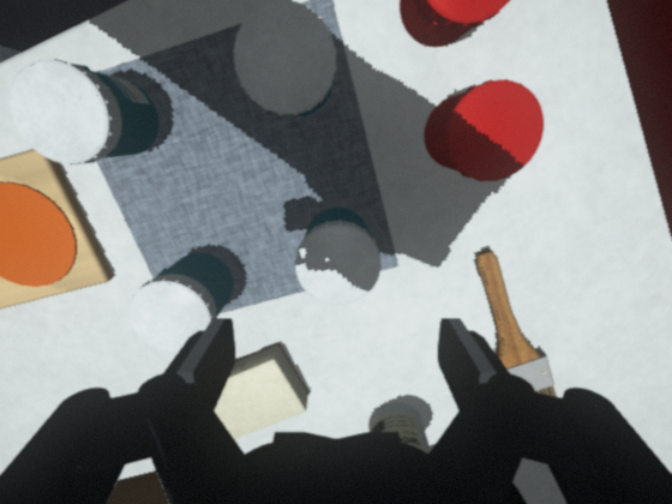

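View pics/t4.png

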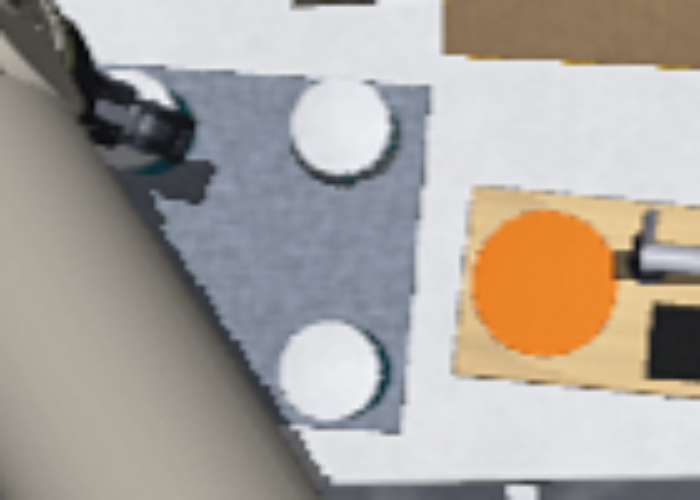

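J1's cap is at (338,258) in the wrist view, centred as expected, and the other jars are upright. Grip it.

```bash
python3 -m crank '[[0,0,0,0,0,-0.05,1],[0,0,0,0,0,-0.09,1],[0,0,0,0,0,-0.118,1],[0,0,0,0,0,-0.118,1],[0,0,0,0,0,-0.118,0],[0,0,0,0,0,-0.118,0],[0,0,0,0,0,-0.118,0],[0,0,0,0,0,-0.118,0],[0,0,0,0,0,-0.118,0]]'; python3 -m crank '[[0,0,0,0,0,0,0],[0,0,0,0,0,0.015,0],[0,0,0,0,0,0.03,0],[0,0,0,0,0,0.04,0],[0,0,0,0,0,0.04,0],[0,0,0,0,0,0.04,0],[0,0,0,0,0,0.04,0]]'
```

```text
clock: 10.3
tool_pos: [0.5653, 0.3971, 0.0324]
ee_rot: [0.578, 3.085, 0.006]
force: [-0.1, 0.3, 6.7]
opening: 0.649
clock: 11.0
tool_pos: [0.5633, 0.3957, 0.0685]
ee_rot: [-0.579, -3.087, 0.002]
force: [-0.2, -0.3, -5.3]
opening: 0.652
```

J1 is the heavy one (5.3 N). Carry it to the pad.

```bash
python3 -m crank '[[0,0,0,0,0,0.045,0],[0,0,0,0,0,0.09,0],[0,0,-0.12,-0.045,-0.01,0.09,0],[0,0,-0.24,-0.085,-0.035,0.09,0],[0,0,-0.36,-0.093,-0.08,0.09,0],[0,0,-0.48,-0.093,-0.125,0.09,0],[0,0,-0.6,-0.093,-0.17,0.09,0],[0,0,-0.72,-0.093,-0.215,0.09,0],[0,0,-0.87,-0.093,-0.235,0.09,0],[0,0,-0.87,-0.093,-0.235,0.09,0],[0,0,-0.87,-0.093,-0.235,0.09,0]]'; python3 - <<'E'
from h import *
o=observe();print(o["tool_pos"],R.from_rotvec(o["ee_rot"]).as_matrix().round(3).tolist(),o["q"],o["force"])
f,K,Rw,c=cam("side"); save(f[100:240,180:360],"s3",4)
f,K,Rw,c=cam("wrist"); save(f,"w3",1.2)
E
```

```text
clock: 12.1
tool_pos: [0.4706, 0.1611, 0.1592]
ee_rot: [-1.825, -2.557, -0.0]
force: [-0.1, 1.2, -6.1]
opening: 0.645
[0.47056047 0.16114793 0.15916653] [[-0.325, 0.946, -0.0], [0.946, 0.325, 0.0], [0.0, -0.0, -1.0]] [-0.74526076  0.10160539  0.34481128  1.90255705 -0.03820662  1.14369317
 -0.05512151] [-0.05724457  1.17523675 -6.06147591]
```

View pics/s3.png

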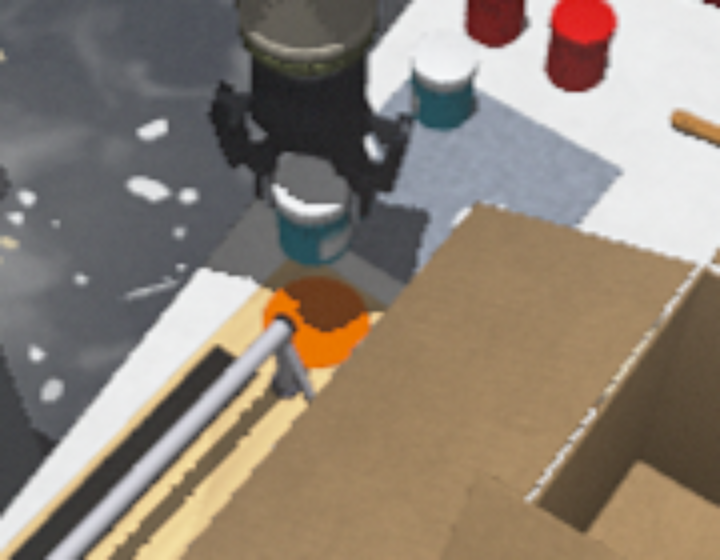

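View pics/w3.png

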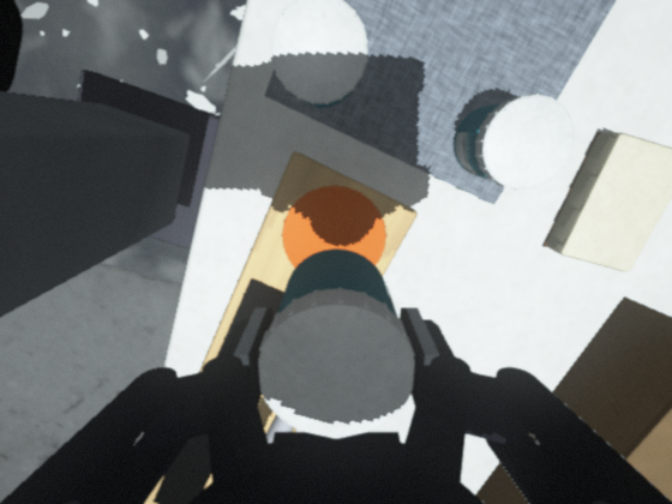

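The jar hangs upright above the pad. Lower it in small steps.

```bash
python3 -m crank '[[0,0,0,0,0,-0.04,0],[0,0,0,0,0,-0.08,0],[0,0,0,0,0,-0.1,0],[0,0,0,0,0,-0.106,0],[0,0,0,0,0,-0.106,0]]'; python3 -m crank '[[0,0,0,0,0,-0.003,0],[0,0,0,0,0,-0.005,0],[0,0,0,0,0,-0.005,0]]';python3 -m crank '[[0,0,0,0,0,-0.001,0],[0,0,0,0,0,-0.002,0],[0,0,0,0,0,-0.002,0]]'
```

```text
clock: 12.7
tool_pos: [0.4705, 0.1616, 0.0529]
ee_rot: [-1.824, -2.558, 0.002]
force: [-0.0, -0.1, -5.1]
opening: 0.653
clock: 13.0
tool_pos: [0.4711, 0.1613, 0.0489]
ee_rot: [1.826, 2.556, 0.002]
force: [0.2, -0.5, -5.4]
opening: 0.65
clock: 13.3
tool_pos: [0.4709, 0.1611, 0.0465]
ee_rot: [1.826, 2.556, 0.001]
force: [0.0, -0.1, -4.9]
opening: 0.647
```

```bash
python3 -m crank '[[0,0,0,0,0,-0.002,0],[0,0,0,0,0,-0.002,0]]';python3 -m crank '[[0,0,0,0,0,-0.002,0],[0,0,0,0,0,-0.002,0]]'
```

```text
clock: 13.5
tool_pos: [0.471, 0.1612, 0.0463]
ee_rot: [-1.826, -2.555, -0.001]
force: [-11.0, -3.6, 23.8]
opening: 0.651
clock: 13.7
tool_pos: [0.4711, 0.1613, 0.0461]
ee_rot: [-1.826, -2.554, -0.002]
force: [-23.2, -8.7, 50.8]
opening: 0.652
```

Contact at 0.0463. I'll relieve the over-press before releasing.

```bash
python3 -m crank '[[0,0,0,0,0,0.003,0],[0,0,0,0,0,0.003,0]]'; python3 -m crank '[[0,0,0,0,0,0,0.85],[0,0,0,0,0,0,0.85],[0,0,0,0,0,0,1],[0,0,0,0,0,0,1],[0,0,0,0,0,0,1],[0,0,0,0,0,0.03,1],[0,0,0,0,0,0.07,1],[0,0,0,0,0,0.11,1],[0,0,0,0,0,0.15,1],[0,0,0,0,0,0.15,1]]'; python3 - <<'E'
from h import *
f,K,Rw,c=cam("top"); save(f[180:280,120:260],"t5",5)
f,K,Rw,c=cam("side"); save(f[80:240,180:360],"s5",4)
f,K,Rw,c=cam("wrist"); save(f,"w5",1.2); print(proj(K,Rw,c,[.47,.161,.083])*1.2)
E
```

```text
clock: 13.9
tool_pos: [0.4714, 0.1614, 0.0463]
ee_rot: [1.826, 2.556, 0.003]
force: [-5.5, -2.9, 13.1]
opening: 0.651
clock: 14.9
tool_pos: [0.4733, 0.162, 0.2006]
ee_rot: [1.825, 2.553, 0.013]
force: [0.4, -0.6, -0.2]
opening: 1.003
[334.29123477 245.02338481]
```

View pics/t5.png

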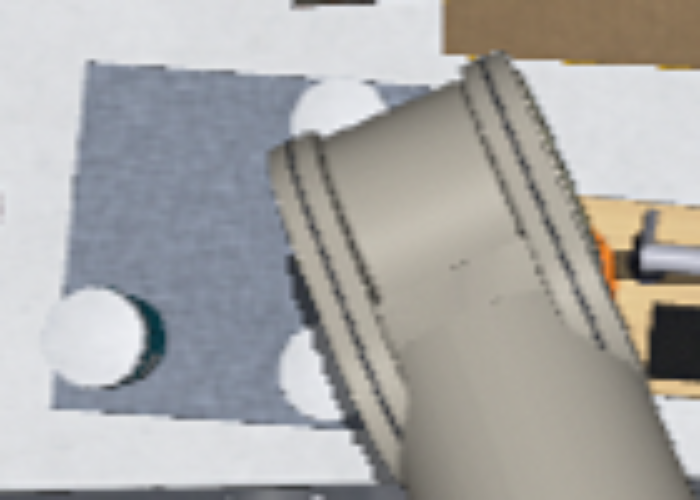

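View pics/s5.png

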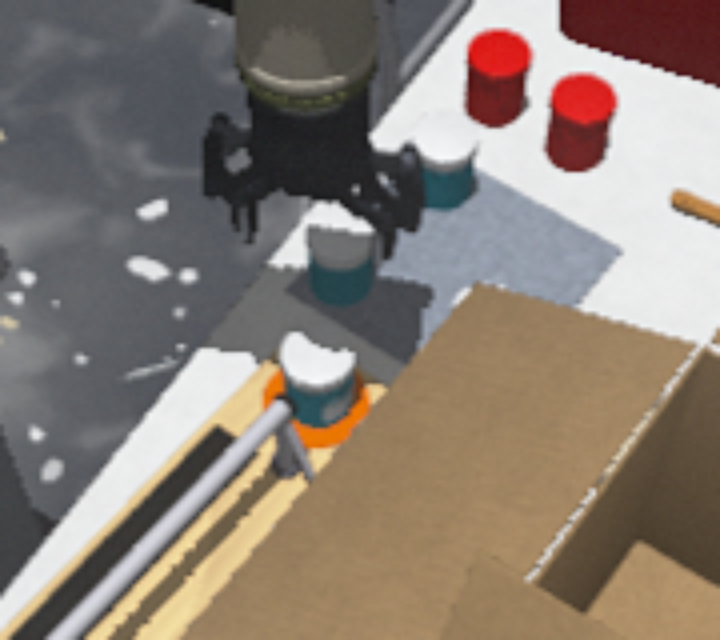

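View pics/w5.png

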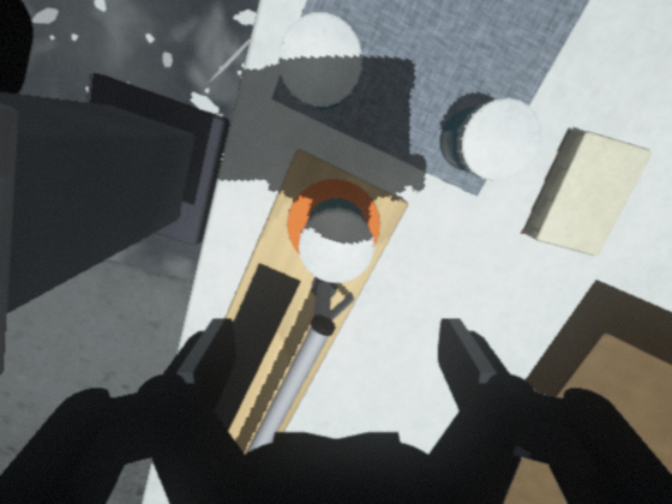

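The heavy jar stands upright, centred on the pad. Next, move to above the yellow board, turning the jaws to the board normal (-19°).

```bash
python3 -m crank '[[0,0,-0.05,-0.02,-0.03,0.03,0.5],[0,0,-0.1,-0.034,-0.07,0.05,0.5],[0,0,-0.15,-0.034,-0.115,0.05,0.5],[0,0,-0.2,-0.034,-0.16,0.05,0.5],[0,0,-0.25,-0.034,-0.205,0.05,0.5],[0,0,-0.3,-0.034,-0.25,0.05,0.5],[0,0,-0.4,-0.034,-0.295,0.05,0.5],[0,0,-0.5,-0.034,-0.34,0.05,0.5],[0,0,-0.55,-0.034,-0.385,0.05,0.5],[0,0,-0.6,-0.034,-0.43,0.05,0.5],[0,0,-0.663,-0.034,-0.475,0.05,0.5],[0,0,-0.663,-0.034,-0.5,0.05,0.5]]'; python3 -m crank '[[0,0,0,0,0,0,0.5],[0,0,0,0,0,0,0.5]]'; python3 - <<'E'
from h import *
o=observe();print(R.from_rotvec(o["ee_rot"]).as_matrix().round(3).tolist(),o["q"],o["force"])
f,K,Rw,c=cam("wrist"); save(f,"w6",1.2)
for p in [(.4375,-.339,.162),(.5035,-.359,.162),(.571,-.38,.162)]: print(proj(K,Rw,c,p)*1.2)
f,K,Rw,c=cam("side"); save(f[170:380,100:340],"s6",3)
E
```

```text
clock: 16.25
tool_pos: [0.4352, -0.3422, 0.2439]
ee_rot: [-2.563, -1.816, 0.004]
force: [-0.4, 0.2, -0.5]
opening: 0.497
clock: 16.45
tool_pos: [0.4361, -0.3389, 0.2438]
ee_rot: [-2.558, -1.82, 0.003]
force: [0.4, 0.4, -0.2]
opening: 0.498
[[0.328, 0.945, -0.003], [0.945, -0.328, 0.0], [-0.001, -0.003, -1.0]] [-0.21256081  0.21629236  0.91846295  1.67525848 -0.17441863  1.33958571
  0.40102672] [ 0.44226137  0.41109262 -0.23448109]
[338.35461269 258.402527  ]
[440.98302808 254.55514739]
[547.00058923 251.31607055]
```

View pics/w6.png

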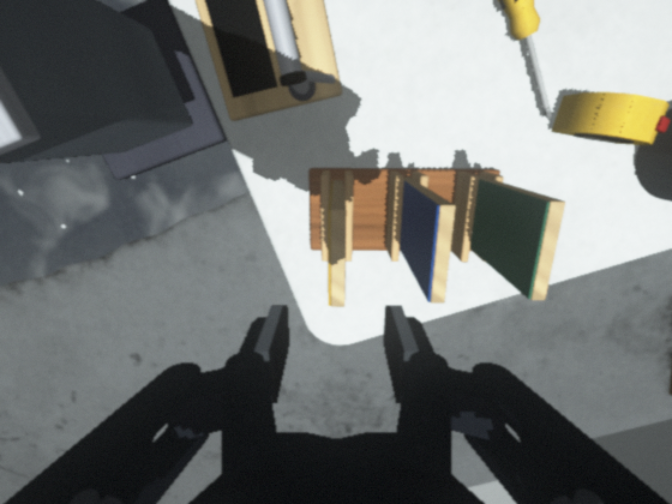

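View pics/s6.png

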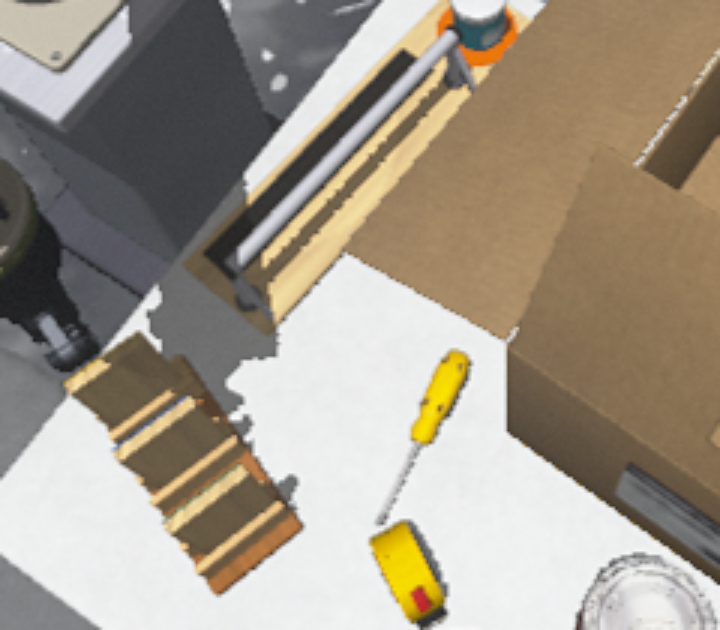

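The wrist view matches the predictions (yellow top at column 337, blue centre at 440,252, green at 546,250). Descend onto yellow.

```bash
python3 -m crank '[[0,0,0,0.001,0,-0.04,0.5],[0,0,0,0.001,0,-0.08,0.5],[0,0,0,0.001,0,-0.105,0.5],[0,0,0,0.001,0,-0.118,0.5],[0,0,0,0.001,0,-0.118,0.5],[0,0,0,0.001,0,-0.118,0],[0,0,0,0.001,0,-0.118,0],[0,0,0,0.001,0,-0.118,0],[0,0,0,0.001,0,-0.118,0],[0,0,0,0.001,0,-0.118,0],[0,0,0,0.001,0,-0.118,0]]'
```

```text
clock: 17.65
tool_pos: [0.4382, -0.3393, 0.1289]
ee_rot: [2.558, 1.822, 0.002]
force: [-2.7, 2.0, 6.4]
opening: 0.128
```

```bash
python3 -m crank '[[0,0,0,0,0,0.03,0],[0,0,0,0,0,0.07,0],[0,0,0,0,0,0.11,0],[0,0,0,0,0,0.12,0],[0,0,0,0,0,0.12,0],[0,0,0,0,0,0.12,0]]'; python3 - <<'E'
from h import *
o=observe();print(o["tool_pos"],o["force"])
f,K,Rw,c=cam("wrist"); save(f,"w7",1.2)
f,K,Rw,c=cam("side"); save(f[170:380,60:300],"s7",3)
E
```

```text
clock: 18.25
tool_pos: [0.4376, -0.3386, 0.2465]
ee_rot: [-2.558, -1.822, -0.0]
force: [0.3, -0.5, -2.3]
opening: 0.135
[ 0.4375609  -0.33855793  0.24648305] [ 0.31612641 -0.45670915 -2.31151885]
```

View pics/w7.png

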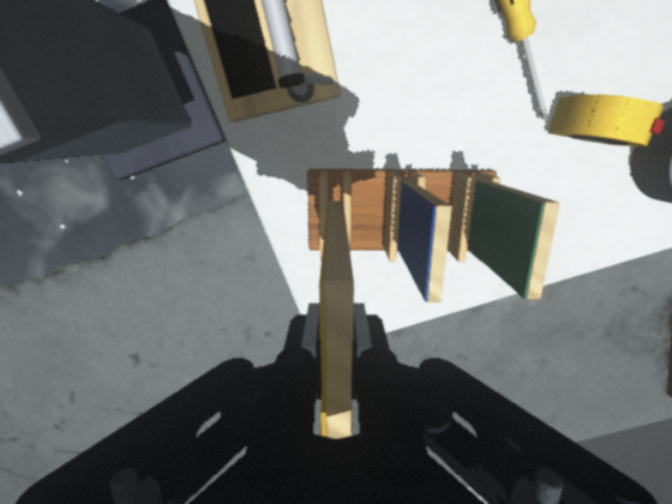

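View pics/s7.png

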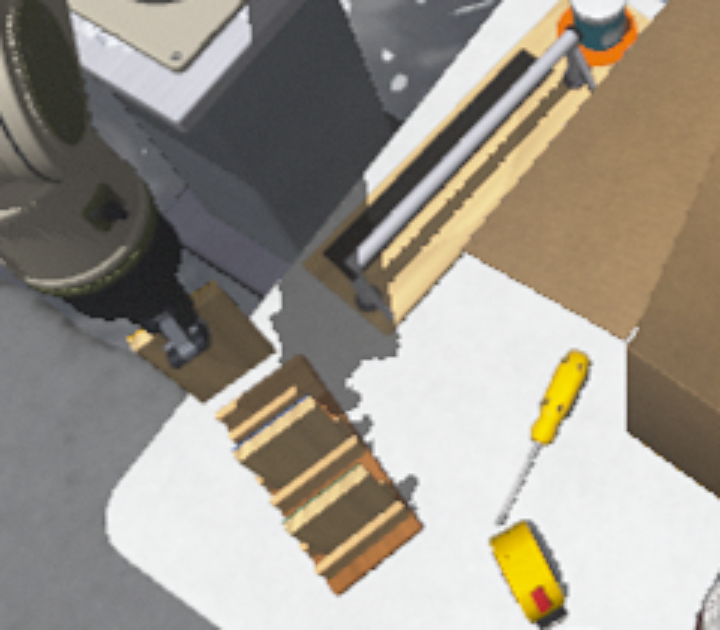

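The yellow board is held straight. Compute the carry and tilt rotation.

```bash
cat >> h.py <<'E'
YAW=np.radians(-6.4); O=np.array([.4542,-.0553,0]); RK=R.from_euler("z",YAW).as_matrix()
def target(th_deg,yr,L,lift=0.0,xb=-0.030):
    th=np.radians(th_deg)
    p=np.array([xb-.006*np.cos(th)+L*np.sin(th), yr, .014+.006*np.sin(th)+L*np.cos(th)+lift])
    return O+RK@p
def dturn(th_deg):
    o=observe(); Rt=R.from_rotvec(o["ee_rot"]).as_matrix()
    j=Rt[:,1]; j=j if j[0]>0 else -j
    # board axes now: x=j, z=-tool z
    z=-Rt[:,2]; B=np.c_[j,np.cross(z,j),z]
    G=RK@R.from_euler("y",np.radians(th_deg)).as_matrix()
    return R.from_matrix(G@B.T).as_rotvec()
E
python3 - <<'E'
from h import *
o=observe(); print(dturn(16).round(4), (target(16,.08,.117)-o["tool_pos"]).round(4), o["tool_pos"])
E
```

```text
[0.0609 0.2709 0.2198] [ 0.0224  0.363  -0.1178] [ 0.43725868 -0.33843055  0.2458945 ]
```

```bash
python3 -m crank '[[0,0,0.03,0,0.04,0,0],[0,0,0.07,-0.005,0.085,0,0],[0,0,0.12,-0.01,0.13,0,0],[0,0,0.17,-0.01,0.175,0,0],[0,0,0.22,-0.01,0.22,0,0],[0.02,0.09,0.22,0,0.265,0,0],[0.04,0.18,0.22,0.01,0.31,0,0],[0.061,0.271,0.22,0.022,0.35,0,0],[0.061,0.271,0.22,0.022,0.363,0,0],[0.061,0.271,0.22,0.022,0.363,0,0],[0.061,0.271,0.22,0.022,0.363,0,0]]'; python3 - <<'E'
from h import *
o=observe();print(o["q"],o["force"], dturn(16).round(4), (target(16,.08,.117)-o["tool_pos"]).round(4))
f,K,Rw,c=cam("side"); save(f[100:310,140:380],"s8",3)
f,K,Rw,c=cam("top"); save(f[150:290,200:400],"t8",4)
E
```

```text
clock: 19.45
tool_pos: [0.4594, 0.0229, 0.2468]
ee_rot: [-2.18, -1.947, 0.273]
force: [-0.2, -1.2, -2.0]
opening: 0.132
[-0.66036505  0.18382436  0.63275953  1.68141094 -0.14356015  1.58855407
 -0.1159001 ] [-0.24317129 -1.2019107  -2.04588908] [0.0014 0.0017 0.0008] [ 0.0003  0.0017 -0.1187]
```

View pics/s8.png

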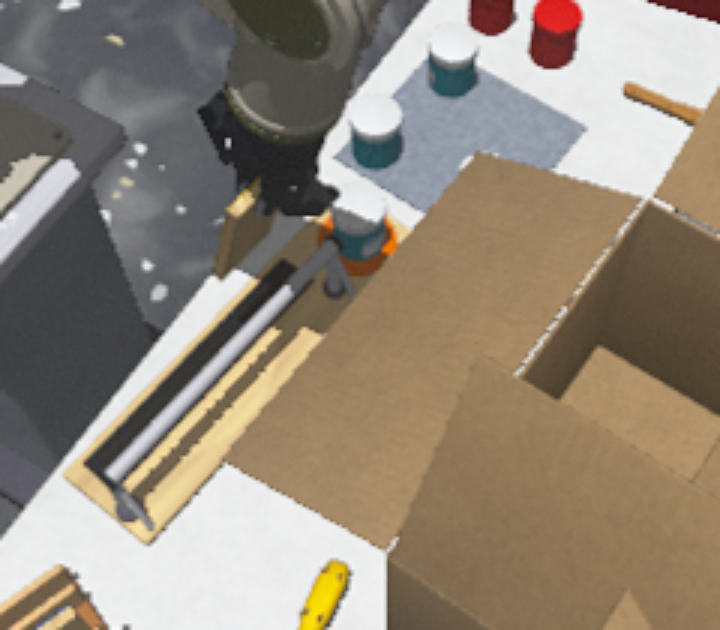

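View pics/t8.png

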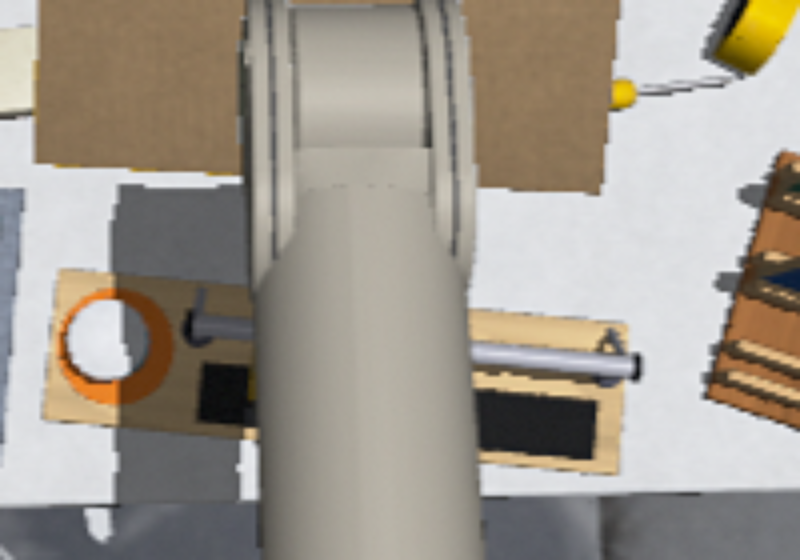

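There is clearance to the flap (z≈0.19–0.26) with the wrist well above it. Lower the board.

```bash
python3 -m crank '[[0,0,0,0,0.001,-0.035,0],[0,0,0,0,0.001,-0.07,0],[0,0,0,0,0.001,-0.095,0],[0,0,0,0,0.001,-0.108,0],[0,0,0,0,0.001,-0.112,0],[0,0,0,0,0.001,-0.112,0]]';python3 -m crank '[[0,0,0,0,0,-0.002,0],[0,0,0,0,0,-0.002,0]]'; python3 - <<'E'
from h import *
o=observe();print((target(16,.08,.117)-o["tool_pos"]).round(4))
f,K,Rw,c=cam("side"); save(f[100:310,140:380],"s9",3)
f,K,Rw,c=cam("wrist"); save(f,"w9",1.2)
E
```

```text
clock: 20.15
tool_pos: [0.46, 0.0246, 0.136]
ee_rot: [-2.18, -1.948, 0.27]
force: [0.1, 0.4, -1.7]
opening: 0.126
clock: 20.35
tool_pos: [0.4603, 0.025, 0.1341]
ee_rot: [-2.179, -1.949, 0.27]
force: [-0.3, 0.6, -1.1]
opening: 0.127
[-0.0007 -0.0004 -0.006 ]
```

View pics/s9.png

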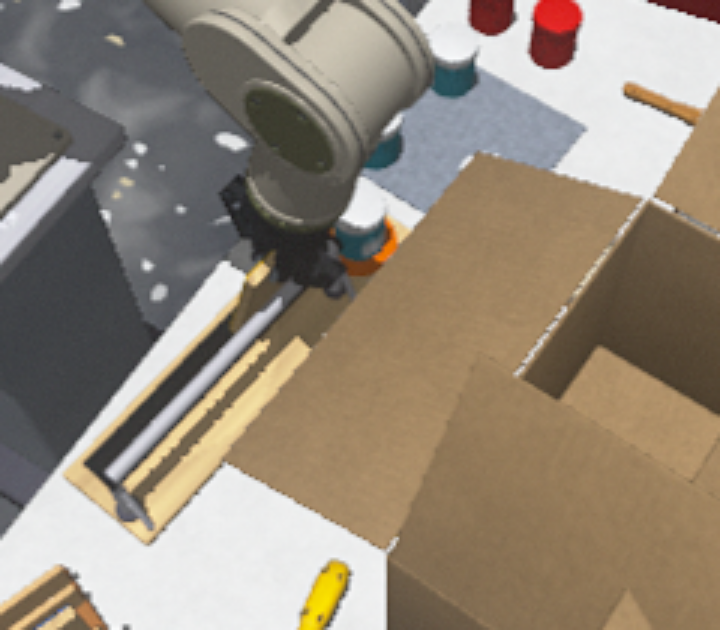

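View pics/w9.png

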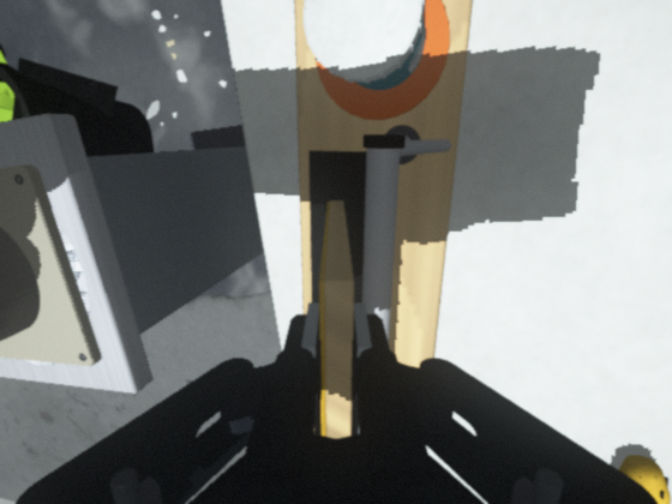

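The board is aligned just robot-side of the rail. Lower it to contact.

```bash
python3 -m crank '[[0,0,0,0,0,-0.002,0],[0,0,0,0,0,-0.0035,0],[0,0,0,0,0,-0.0035,0]]';python3 -m crank '[[0,0,0,0,0,-0.001,0],[0,0,0,0,0,-0.001,0]]';python3 -m crank '[[0,0,0,0,0,-0.001,0],[0,0,0,0,0,-0.001,0]]'
```

```text
clock: 20.75
tool_pos: [0.4596, 0.025, 0.1296]
ee_rot: [-2.179, -1.948, 0.272]
force: [-0.4, 1.1, -0.8]
opening: 0.133
clock: 20.95
tool_pos: [0.4597, 0.025, 0.1287]
ee_rot: [-2.179, -1.948, 0.272]
force: [0.4, -0.2, -1.1]
opening: 0.134
clock: 21.15
tool_pos: [0.4598, 0.025, 0.1278]
ee_rot: [-2.179, -1.948, 0.272]
force: [0.5, -0.5, -1.4]
opening: 0.133
```

```bash
python3 -m crank '[[0,0,0,0,0,-0.001,0],[0,0,0,0,0,-0.001,0]]';python3 -m crank '[[0,0,0,0,0,-0.001,0],[0,0,0,0,0,-0.001,0]]'
```

```text
clock: 21.35
tool_pos: [0.4601, 0.025, 0.1276]
ee_rot: [-2.179, -1.948, 0.271]
force: [-0.9, -0.1, 6.1]
opening: 0.131
clock: 21.55
tool_pos: [0.4605, 0.025, 0.1274]
ee_rot: [-2.179, -1.949, 0.27]
force: [-0.9, -1.0, 14.4]
opening: 0.134
```

```bash
python3 -m crank '[[0,0,0,0,0,0.001,0],[0,0,0,0,0,0.001,0.3],[0,0,0,0,0,0.001,0.5],[0,0,0,0,0,0.001,0.5],[0,0,0,0,0,0.001,0.5],[0,0,0,0,0,0.001,0.5]]'; python3 - <<'E'
from h import *
f,K,Rw,c=cam("wrist"); save(f,"w10",1.2)
f,K,Rw,c=cam("side"); save(f[100:310,140:380],"s10",3)
E
```

```text
clock: 22.15
tool_pos: [0.4597, 0.025, 0.1267]
ee_rot: [-2.179, -1.948, 0.272]
force: [0.3, -0.1, -0.4]
opening: 0.502
```

View pics/w10.png

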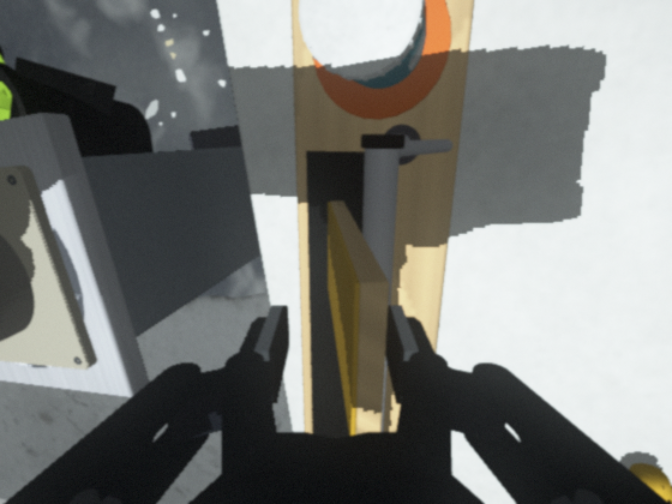

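View pics/s10.png

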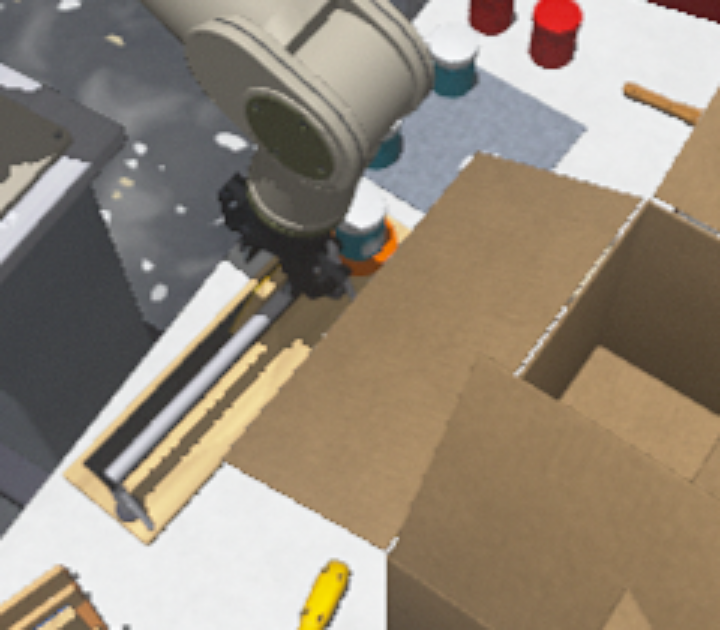

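The yellow board leans against the rail. Retract along the tilted axis, then inspect from a distance.

```bash
python3 -m crank '[[0,0,0,0.004,0,0,0.5],[0,0,0,0.01,-0.001,0.025,0.5],[0,0,0,0.018,-0.002,0.055,0.5],[0,0,0,0.028,-0.003,0.09,0.5],[0,0,0,0.02,-0.04,0.12,0.5],[0,-0.1,0,0.02,-0.085,0.12,0.5],[0,-0.2,0,0.02,-0.13,0.12,0.5],[0,-0.271,0,0.02,-0.175,0.12,0.5],[0,-0.271,0,0.02,-0.2,0.12,0.5],[0,-0.271,0,0.02,-0.2,0.12,0.5]]'; python3 - <<'E'
from h import *
o=observe(); j=o["tool_pos"]; print(j,(np.array([.5035,-.359,.244])-j).round(4))
f,K,Rw,c=cam("wrist"); save(f,"w11",1.2)
f,K,Rw,c=cam("side"); save(f[100:310,140:380],"s11",3)
f,K,Rw,c=cam("top"); save(f[150:290,200:400],"t11",4)
RB=RK@R.from_euler("z",np.radians(-12.7)).as_matrix()
Rt=R.from_rotvec(o["ee_rot"]).as_matrix()
G=np.c_[RB[:,1],RB[:,0],[0,0,-1]]  # tool x=board y, tool y=board x, z down
print(Rt.round(3).tolist(), R.from_matrix(G@Rt.T).as_rotvec().round(4))
E
```

```text
clock: 23.25
tool_pos: [0.4788, -0.1792, 0.2475]
ee_rot: [-2.326, -2.076, -0.028]
force: [0.9, 0.2, 0.2]
opening: 0.498
[ 0.47876146 -0.17921846  0.24752249] [ 0.0247 -0.1798 -0.0035]
[[0.113, 0.994, -0.003], [0.993, -0.113, 0.03], [0.029, -0.006, -1.0]] [-0.03    0.0006 -0.2197]
```

View pics/s11.png

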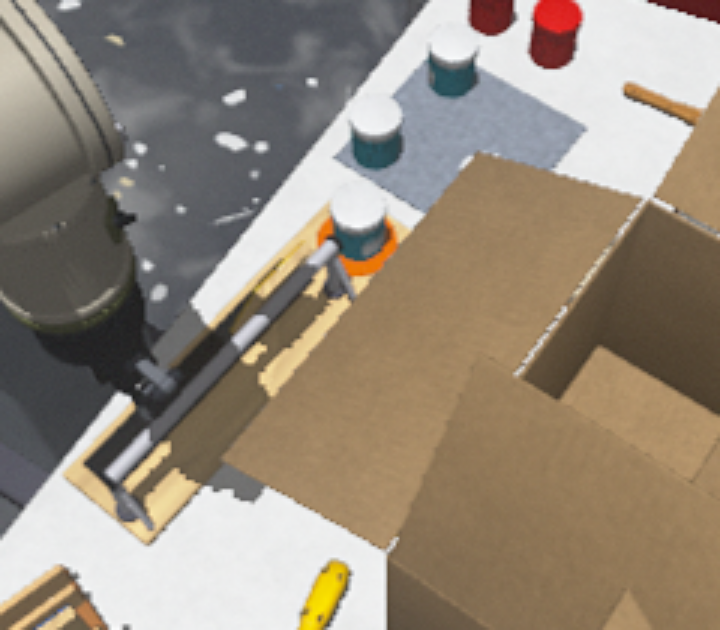

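View pics/w11.png

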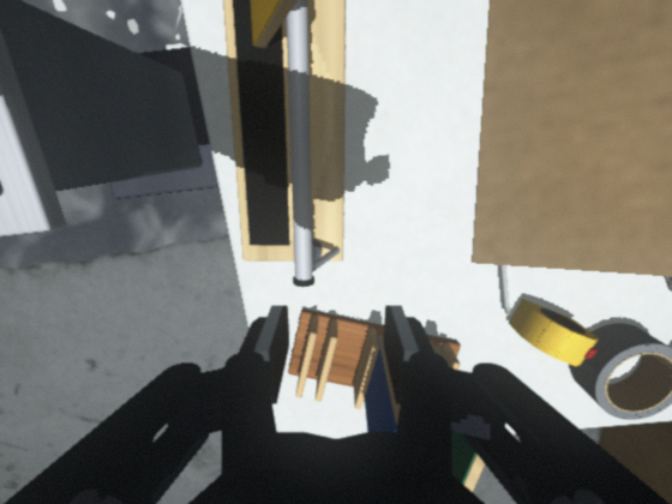

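View pics/t11.png

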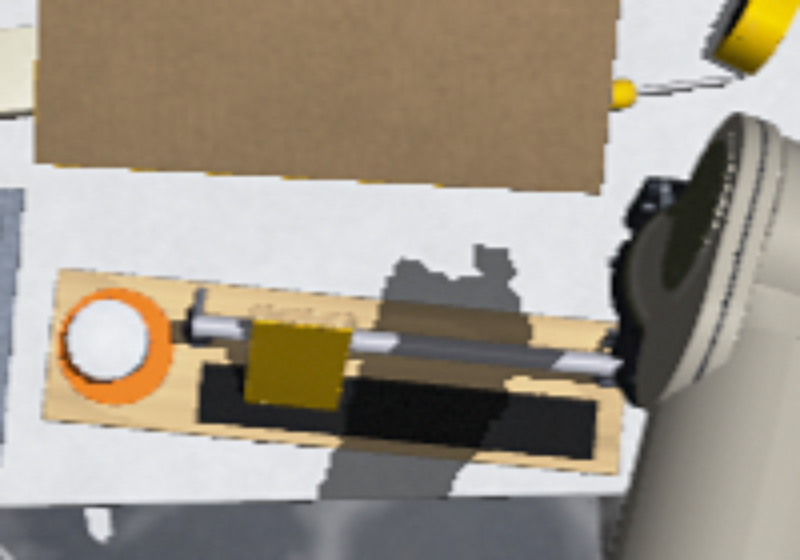

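Yellow leans square on the rail, its foot on the strip and painted face out. Next is blue.

```bash
python3 -m crank '[[-0.03,0,-0.05,0.005,-0.045,0,0.5],[-0.03,0,-0.1,0.012,-0.09,0,0.5],[-0.03,0,-0.15,0.018,-0.135,0,0.5],[-0.03,0,-0.22,0.025,-0.18,0,0.5],[-0.03,0,-0.22,0.025,-0.18,0,0.5],[-0.03,0,-0.22,0.025,-0.18,0,0.5]]'; python3 - <<'E'
from h import *
o=observe();print(R.from_rotvec(o["ee_rot"]).as_matrix().round(3).tolist(),(np.array([.5035,-.359,.126])-o["tool_pos"]).round(4))
f,K,Rw,c=cam("wrist"); save(f,"w12",1.2)
print(proj(K,Rw,c,(.5035,-.359,.162))*1.2)
E
```

```text
clock: 24.0
tool_pos: [0.505, -0.3548, 0.2457]
ee_rot: [-2.552, -1.828, 0.004]
force: [1.0, 0.4, -0.9]
opening: 0.501
[[0.322, 0.947, -0.003], [0.947, -0.322, 0.001], [-0.0, -0.004, -1.0]] [-0.0015 -0.0042 -0.1197]
[336.30313943 264.11173213]
```

View pics/w12.png

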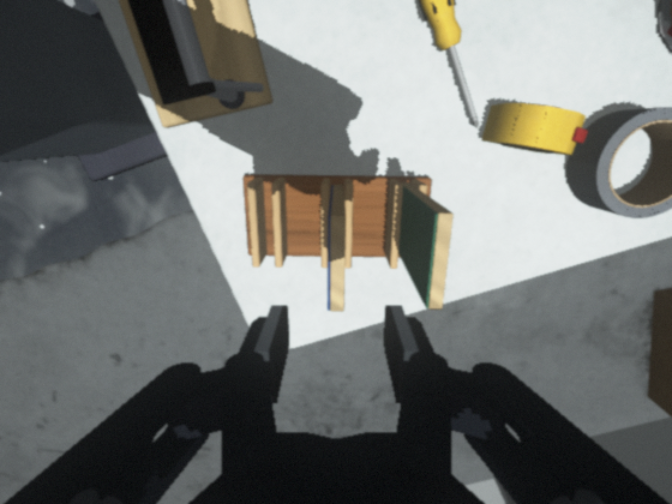

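The blue board's top is centred between the fingers (column 337). Grasp with a shift of (-0.001, -0.004, -0.118).

```bash
python3 -m crank '[[0,0,0,-0.001,-0.004,-0.04,0.5],[0,0,0,-0.001,-0.004,-0.08,0.5],[0,0,0,-0.001,-0.004,-0.105,0.5],[0,0,0,-0.001,-0.004,-0.119,0.5],[0,0,0,-0.001,-0.004,-0.119,0.5],[0,0,0,-0.001,-0.004,-0.119,0],[0,0,0,-0.001,-0.004,-0.119,0],[0,0,0,-0.001,-0.004,-0.119,0],[0,0,0,-0.001,-0.004,-0.119,0],[0,0,0,-0.001,-0.004,-0.119,0],[0,0,0,-0.001,-0.004,-0.119,0]]'; python3 -m crank '[[0,0,0,0,0,0.03,0],[0,0,0,0,0,0.07,0],[0,0,0,0,0,0.11,0],[0,0,0,0,0,0.12,0],[0,0,0,0,0,0.12,0],[0,0,0,0,0,0.12,0]]'; python3 - <<'E'
from h import *
o=observe();print(dturn(16).round(4), (target(16,0,.117)-o["tool_pos"]).round(4))
f,K,Rw,c=cam("wrist"); save(f,"w13",1.2)
E
```

```text
clock: 25.15
tool_pos: [0.5046, -0.3594, 0.1296]
ee_rot: [2.553, 1.829, 0.002]
force: [-0.2, 2.0, 7.1]
opening: 0.134
clock: 25.75
tool_pos: [0.5035, -0.3586, 0.2467]
ee_rot: [-2.552, -1.828, 0.001]
force: [0.9, 0.6, -1.0]
opening: 0.136
[0.0595 0.2709 0.2144] [-0.0528  0.3036 -0.1186]
```

View pics/w13.png

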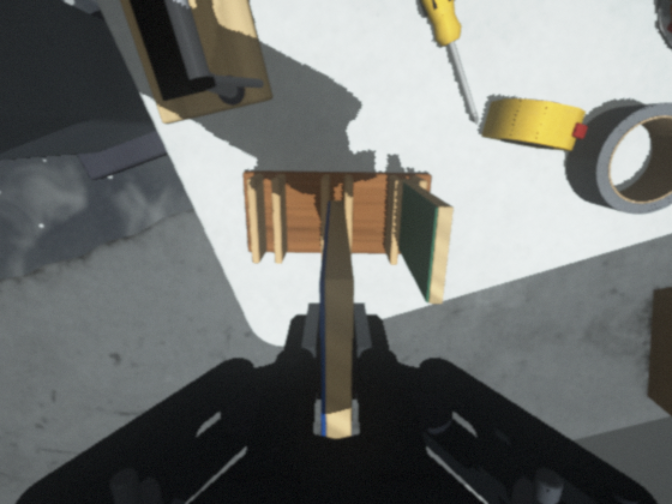

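```bash
python3 -m crank '[[0,0,0.05,-0.03,0.02,0,0],[0,0,0.1,-0.053,0.06,0,0],[0,0,0.15,-0.055,0.105,0,0],[0,0,0.214,-0.055,0.15,0,0],[0.02,0.09,0.214,-0.053,0.195,0,0],[0.04,0.18,0.214,-0.053,0.24,0,0],[0.06,0.271,0.214,-0.053,0.28,0,0],[0.06,0.271,0.214,-0.053,0.304,0,0],[0.06,0.271,0.214,-0.053,0.304,0,0],[0.06,0.271,0.214,-0.053,0.304,-0.04,0],[0.06,0.271,0.214,-0.053,0.304,-0.08,0],[0.06,0.271,0.214,-0.053,0.304,-0.1,0]]';python3 -m crank '[[0,0,0,0,0,-0.012,0],[0,0,0,0,0,-0.012,0]]'; python3 - <<'E'
from h import *
o=observe();print(dturn(16).round(4),(target(16,0,.117)-o["tool_pos"]).round(4))
f,K,Rw,c=cam("wrist"); save(f,"w14",1.2)
E
```

```text
clock: 27.0
tool_pos: [0.4486, -0.0556, 0.1444]
ee_rot: [-2.177, -1.944, 0.278]
force: [0.4, 0.5, -0.7]
opening: 0.133
clock: 27.2
tool_pos: [0.4497, -0.0555, 0.1346]
ee_rot: [-2.178, -1.945, 0.276]
force: [0.1, 0.1, -1.5]
opening: 0.135
[ 0.001  -0.0018  0.0012] [ 0.001   0.0006 -0.0064]
```

View pics/w14.png

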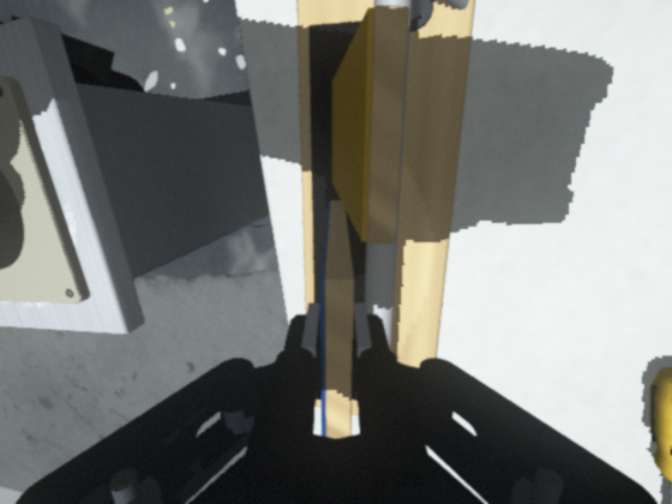

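The blue board is beside yellow, robot-side of the rail. Lower it to contact.

```bash
python3 -m crank '[[0,0,0,0.001,0,-0.003,0],[0,0,0,0.001,0,-0.005,0],[0,0,0,0.001,0,-0.005,0]]';python3 -m crank '[[0,0,0,0,0,-0.001,0],[0,0,0,0,0,-0.001,0]]';python3 -m crank '[[0,0,0,0,0,-0.001,0],[0,0,0,0,0,-0.001,0]]'
```

```text
clock: 27.55
tool_pos: [0.452, -0.055, 0.1311]
ee_rot: [-2.179, -1.947, 0.272]
force: [0.3, 0.4, -1.3]
opening: 0.13
clock: 27.75
tool_pos: [0.4518, -0.055, 0.13]
ee_rot: [-2.179, -1.947, 0.273]
force: [-0.4, 0.4, -2.3]
opening: 0.133
clock: 27.95
tool_pos: [0.4517, -0.0549, 0.1288]
ee_rot: [-2.178, -1.947, 0.273]
force: [-0.2, -0.3, -2.4]
opening: 0.131
```

```bash
python3 -m crank '[[0,0,0,0,0,-0.001,0],[0,0,0,0,0,-0.001,0]]';python3 -m crank '[[0,0,0,0,0,-0.001,0],[0,0,0,0,0,-0.001,0]]'
```

```text
clock: 28.15
tool_pos: [0.4521, -0.0551, 0.1284]
ee_rot: [-2.179, -1.947, 0.272]
force: [0.3, 0.0, 4.4]
opening: 0.129
clock: 28.35
tool_pos: [0.4524, -0.0551, 0.1282]
ee_rot: [-2.179, -1.947, 0.271]
force: [-0.2, -0.3, 13.4]
opening: 0.128
```

Contact. Release and retract as before.

```bash
python3 -m crank '[[0,0,0,0,0,0.001,0],[0,0,0,0,0,0.001,0.3],[0,0,0,0,0,0.001,0.5],[0,0,0,0,0,0.001,0.5],[0,0,0,0,0,0.001,0.5],[0,0,0,0,0,0.001,0.5]]'; python3 - <<'E'
from h import *
f,K,Rw,c=cam("wrist"); save(f,"w15",1.2)
E
python3 -m crank '[[0,0,0,0.004,0,0,0.5],[0,0,0,0.01,-0.001,0.025,0.5],[0,0,0,0.018,-0.002,0.055,0.5],[0,0,0,0.028,-0.003,0.09,0.5],[0,0,0,0.035,-0.04,0.12,0.5],[0,-0.1,0,0.05,-0.085,0.12,0.5],[-0.01,-0.2,0,0.07,-0.13,0.12,0.5],[-0.02,-0.271,0,0.09,-0.175,0.12,0.5],[-0.03,-0.271,0,0.1,-0.2,0.12,0.5],[-0.03,-0.271,0,0.1,-0.2,0.12,0.5]]'; python3 - <<'E'
from h import *
o=observe(); j=o["tool_pos"]; print(j,(np.array([.571,-.38,.244])-j).round(4))
f,K,Rw,c=cam("side"); save(f[100:310,140:380],"s16",3)
f,K,Rw,c=cam("top"); save(f[150:290,200:400],"t16",4)
RB=RK@R.from_euler("z",np.radians(-12.7)).as_matrix()
Rt=R.from_rotvec(o["ee_rot"]).as_matrix()
G=np.c_[RB[:,1],RB[:,0],[0,0,-1]]
print(R.from_matrix(G@Rt.T).as_rotvec().round(4))
E
```

```text
clock: 28.95
tool_pos: [0.4517, -0.055, 0.1278]
ee_rot: [-2.179, -1.947, 0.273]
force: [-0.0, 0.3, -0.7]
opening: 0.501
clock: 30.0
tool_pos: [0.5514, -0.2589, 0.2479]
ee_rot: [-2.345, -2.086, 0.008]
force: [-0.5, 1.3, -0.4]
opening: 0.499
[ 0.5513955  -0.25885199  0.24785247] [ 0.0196 -0.1211 -0.0039]
[ 0.0007 -0.0057 -0.2166]
```

View pics/t16.png

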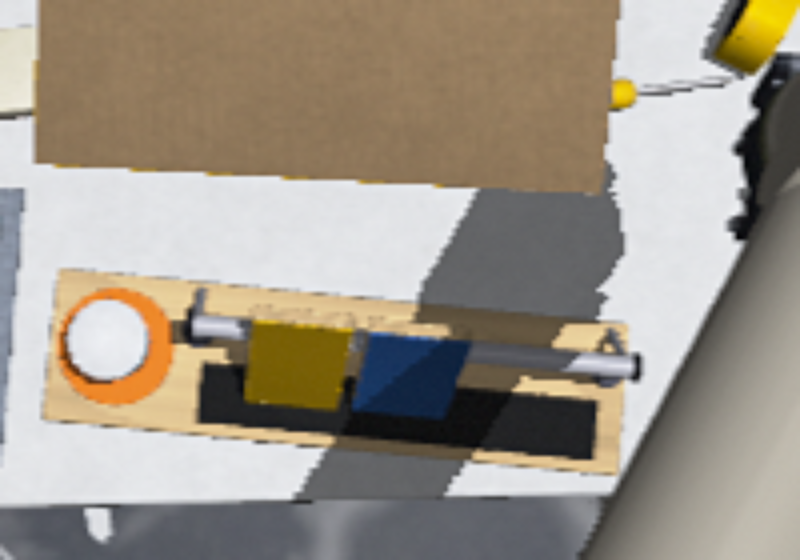

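View pics/s16.png

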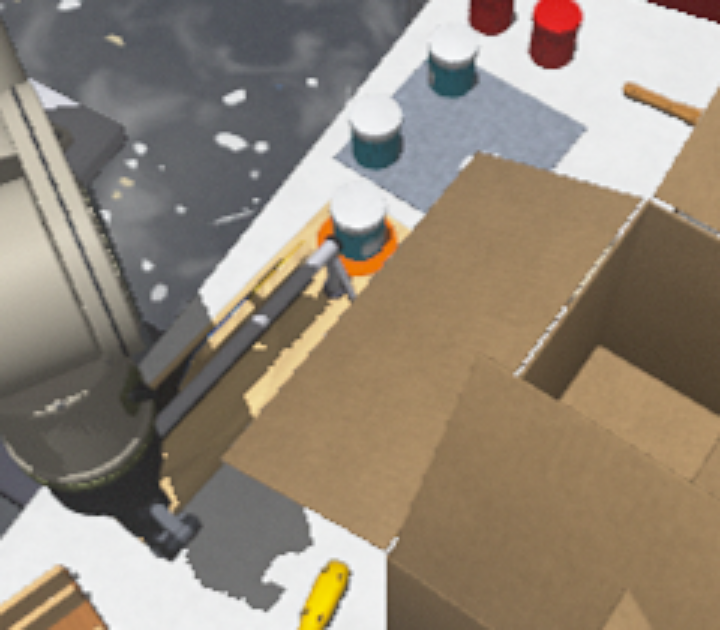

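Blue leans beside yellow with its painted face out, and the jar is still on the pad. Next is green.

```bash
python3 -m crank '[[0,-0.006,-0.07,0.007,-0.045,0,0.5],[0,-0.006,-0.14,0.014,-0.09,0,0.5],[0,-0.006,-0.217,0.02,-0.121,0,0.5],[0,-0.006,-0.217,0.02,-0.121,0,0.5],[0,-0.006,-0.217,0.02,-0.121,0,0.5]]'; python3 - <<'E'
from h import *
o=observe();print(R.from_rotvec(o["ee_rot"]).as_matrix().round(3).tolist(),(np.array([.571,-.38,.126])-o["tool_pos"]).round(4))
f,K,Rw,c=cam("wrist"); save(f,"w17",1.2)
print(proj(K,Rw,c,(.571,-.38,.162))*1.2)
E
```

```text
clock: 30.6
tool_pos: [0.5721, -0.3751, 0.2473]
ee_rot: [-2.553, -1.828, -0.002]
force: [1.1, 0.5, -0.1]
opening: 0.501
[[0.322, 0.947, -0.0], [0.947, -0.322, 0.002], [0.002, -0.001, -1.0]] [-0.0011 -0.0049 -0.1213]
[336.90649337 264.29568561]
```

View pics/w17.png

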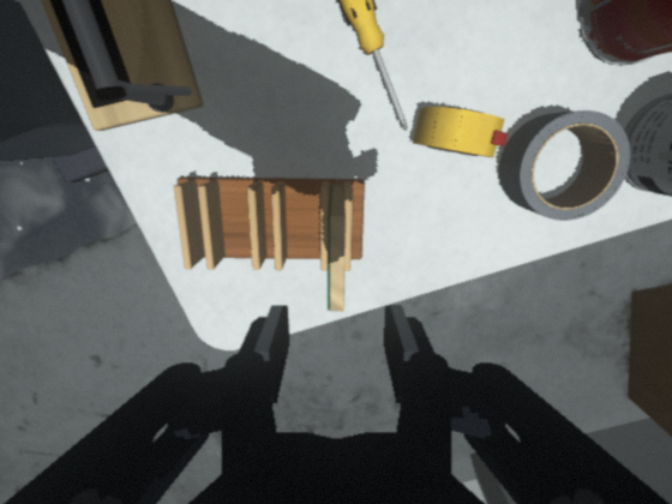

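View pics/w15.png

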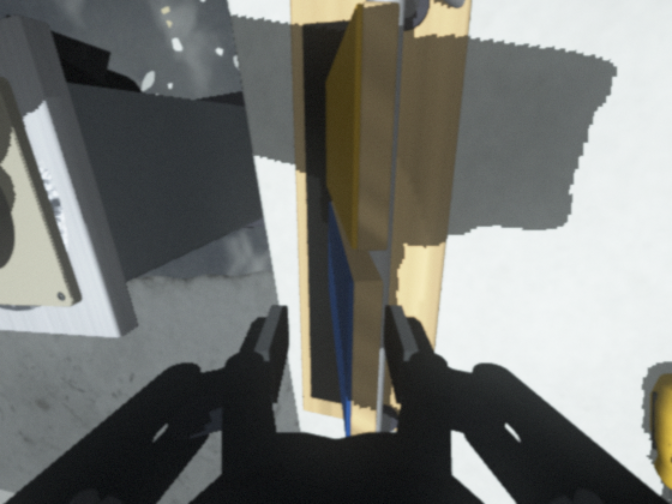

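Green is centred (column 337). Grasp it.

```bash
python3 -m crank '[[0,0,0,-0.001,-0.005,-0.04,0.5],[0,0,0,-0.001,-0.005,-0.08,0.5],[0,0,0,-0.001,-0.005,-0.105,0.5],[0,0,0,-0.001,-0.005,-0.121,0.5],[0,0,0,-0.001,-0.005,-0.121,0.5],[0,0,0,-0.001,-0.005,-0.121,0],[0,0,0,-0.001,-0.005,-0.121,0],[0,0,0,-0.001,-0.005,-0.121,0],[0,0,0,-0.001,-0.005,-0.121,0],[0,0,0,-0.001,-0.005,-0.121,0],[0,0,0,-0.001,-0.005,-0.121,0]]'; python3 -m crank '[[0,0,0,0,0,0.03,0],[0,0,0,0,0,0.07,0],[0,0,0,0,0,0.11,0],[0,0,0,0,0,0.12,0],[0,0,0,0,0,0.12,0],[0,0,0,0,0,0.12,0]]'; python3 - <<'E'
from h import *
o=observe();print(dturn(16).round(4), (target(16,-.08,.117)-o["tool_pos"]).round(4))
f,K,Rw,c=cam("wrist"); save(f,"w18",1.2)
E
```

```text
clock: 31.75
tool_pos: [0.5714, -0.3814, 0.1289]
ee_rot: [2.554, 1.827, 0.004]
force: [-1.0, 1.8, 6.9]
opening: 0.133
clock: 32.35
tool_pos: [0.5706, -0.3807, 0.2458]
ee_rot: [-2.554, -1.826, -0.002]
force: [-0.6, 0.8, -2.7]
opening: 0.132
[0.0588 0.2728 0.2163] [-0.1288  0.2463 -0.1177]
```

View pics/w18.png

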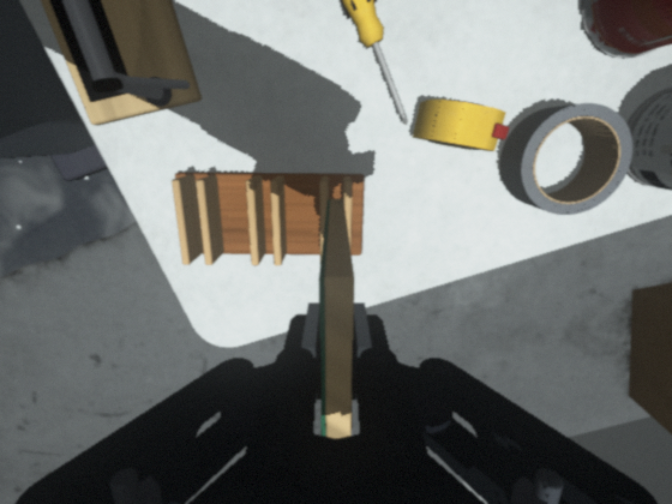

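```bash
python3 -m crank '[[0,0,0.05,-0.045,0.01,0,0],[0,0,0.1,-0.09,0.025,0,0],[0,0,0.15,-0.125,0.055,0,0],[0,0,0.216,-0.129,0.1,0,0],[0.02,0.09,0.216,-0.129,0.145,0,0],[0.04,0.18,0.216,-0.129,0.19,0,0],[0.059,0.272,0.216,-0.129,0.23,0,0],[0.059,0.272,0.216,-0.129,0.246,0,0],[0.059,0.272,0.216,-0.129,0.246,0,0],[0.059,0.272,0.216,-0.129,0.246,-0.04,0],[0.059,0.272,0.216,-0.129,0.246,-0.08,0],[0.059,0.272,0.216,-0.129,0.246,-0.1,0]]';python3 -m crank '[[0,0,0,0,0,-0.012,0],[0,0,0,0,0,-0.012,0]]'; python3 - <<'E'
from h import *
o=observe();print(dturn(16).round(4),(target(16,-.08,.117)-o["tool_pos"]).round(4))
f,K,Rw,c=cam("wrist"); save(f,"w19",1.2)
E
```

```text
clock: 33.6
tool_pos: [0.4396, -0.1357, 0.1436]
ee_rot: [-2.178, -1.944, 0.276]
force: [-0.6, 0.4, -0.5]
opening: 0.127
clock: 33.8
tool_pos: [0.4407, -0.1356, 0.1337]
ee_rot: [-2.179, -1.945, 0.275]
force: [-0.7, 0.1, -0.8]
opening: 0.131
[ 0.0008 -0.0007  0.0014] [ 0.0011  0.0012 -0.0056]
```

View pics/w19.png

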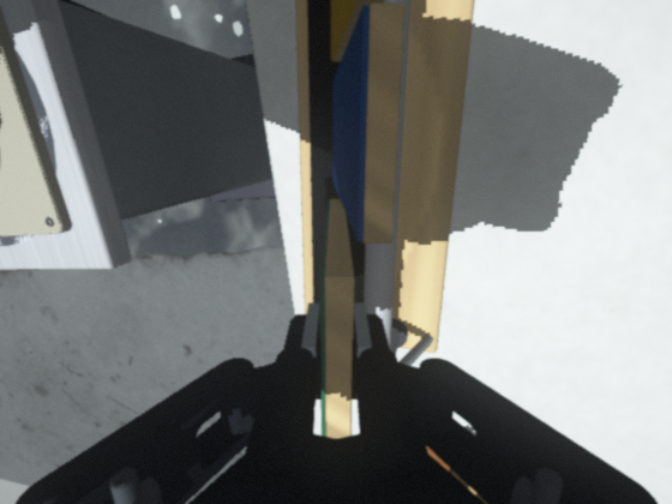

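The green board lines up beside blue. Lower it.

```bash
python3 -m crank '[[0,0,0,0.001,0,-0.003,0],[0,0,0,0.001,0,-0.005,0],[0,0,0,0.001,0,-0.005,0]]';python3 -m crank '[[0,0,0,0,0,-0.001,0],[0,0,0,0,0,-0.001,0]]';python3 -m crank '[[0,0,0,0,0,-0.001,0],[0,0,0,0,0,-0.001,0]]';python3 -m crank '[[0,0,0,0,0,-0.001,0],[0,0,0,0,0,-0.001,0]]'
```

```text
clock: 34.15
tool_pos: [0.4431, -0.135, 0.1302]
ee_rot: [-2.179, -1.948, 0.271]
force: [0.2, 0.1, -1.3]
opening: 0.134
clock: 34.35
tool_pos: [0.4428, -0.135, 0.1289]
ee_rot: [-2.179, -1.948, 0.272]
force: [-0.1, -0.5, -0.6]
opening: 0.133
clock: 34.55
tool_pos: [0.4428, -0.135, 0.1278]
ee_rot: [-2.179, -1.948, 0.272]
force: [-0.6, 0.6, -1.4]
opening: 0.13
clock: 34.75
tool_pos: [0.4431, -0.1351, 0.1275]
ee_rot: [-2.179, -1.948, 0.272]
force: [-0.1, -0.7, 7.5]
opening: 0.133
```

```bash
python3 -m crank '[[0,0,0,0,0,0,0],[0,0,0,0,0,0,0.3],[0,0,0,0,0,0,0.5],[0,0,0,0,0,0,0.5],[0,0,0,0,0,0,0.5],[0,0,0,0,0,0,0.5]]'
python3 -m crank '[[0,0,0,0.004,0,0,0.5],[0,0,0,0.01,-0.001,0.025,0.5],[0,0,0,0.018,-0.002,0.055,0.5],[0,0,0,0.028,-0.003,0.09,0.5],[0,0,0,0.035,-0.04,0.12,0.5],[0,-0.1,0,0.05,-0.085,0.14,0.5],[-0.01,-0.2,0,0.05,-0.13,0.14,0.5],[-0.02,-0.271,0,0.05,-0.175,0.14,0.5],[-0.03,-0.271,0,0.05,-0.2,0.14,0.5],[-0.03,-0.271,0,0.05,-0.2,0.14,0.5]]'; python3 - <<'E'
from h import *
f,K,Rw,c=cam("side"); save(f[80:290,120:360],"s20",3)
f,K,Rw,c=cam("top"); save(f[150:290,120:400],"t20",2.8); save(f[215:270,240:365],"t21",6)
f,K,Rw,c=cam("wrist"); save(f,"w20",1.2)
E
```

```text
clock: 35.35
tool_pos: [0.4427, -0.135, 0.1268]
ee_rot: [-2.179, -1.948, 0.272]
force: [0.4, -0.3, -0.7]
opening: 0.499
clock: 36.35
tool_pos: [0.491, -0.3389, 0.2672]
ee_rot: [-2.346, -2.086, 0.007]
force: [-0.1, 0.1, -1.4]
opening: 0.503
```

View pics/s20.png

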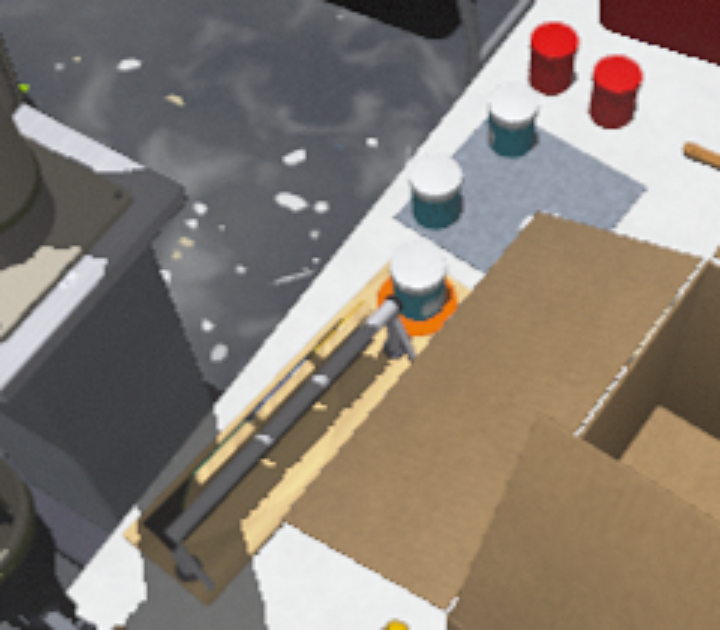

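View pics/t20.png

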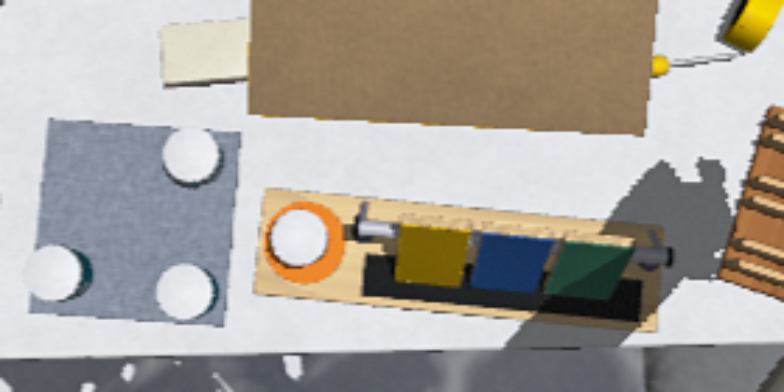

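View pics/t21.png

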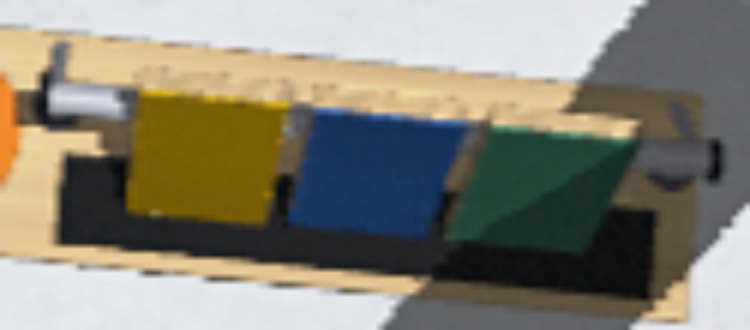

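View pics/w20.png

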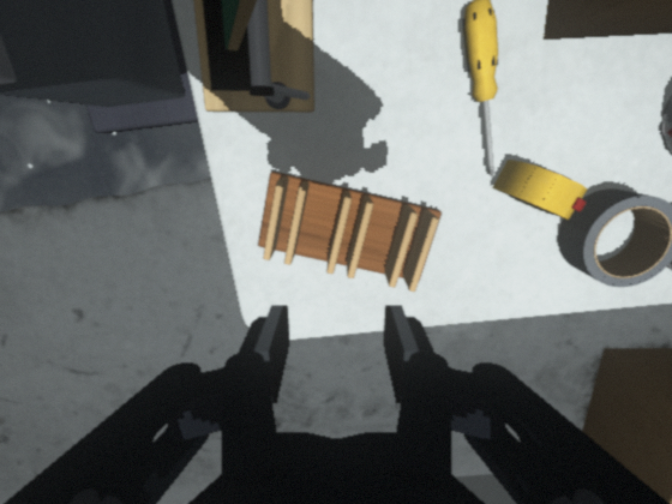

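All three boards lean in a row. I'll check the lean angle against a projected model.

```bash
python3 - <<'E'
from h import *
for n,(r0,r1,c0,c1,s) in dict(top=(215,270,240,365,6),side=(150,250,170,290,6)).items():
    f,K,Rw,c=cam(n); im=cv2.resize(f[r0:r1,c0:c1],None,fx=s,fy=s,interpolation=cv2.INTER_CUBIC)
    for yr in (.08,0,-.08):
        th=np.radians(20)
        G=RK@R.from_euler("y",th).as_matrix()
        b=O+RK@np.array([-.030-.006*np.cos(th),yr,.014+.006*np.sin(th)])
        for x in (-.006,.006):
            P=[proj(K,Rw,c,b+G@np.array([x,y,z])) for y,z in [(-.035,0),(.035,0),(.035,.15),(-.035,.15)]]
            P=((np.array(P)+.5-[c0,r0])*s-.5).round().astype(np.int32)
            cv2.polylines(im,[P],True,(255,0,0) if x<0 else (255,0,255),1)
    save(im,"ov_"+n)
E
```

```text
(no output)
```

View pics/ov_top.png

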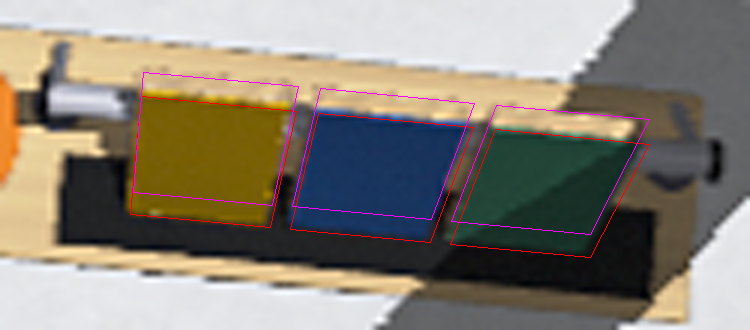

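View pics/ov_side.png

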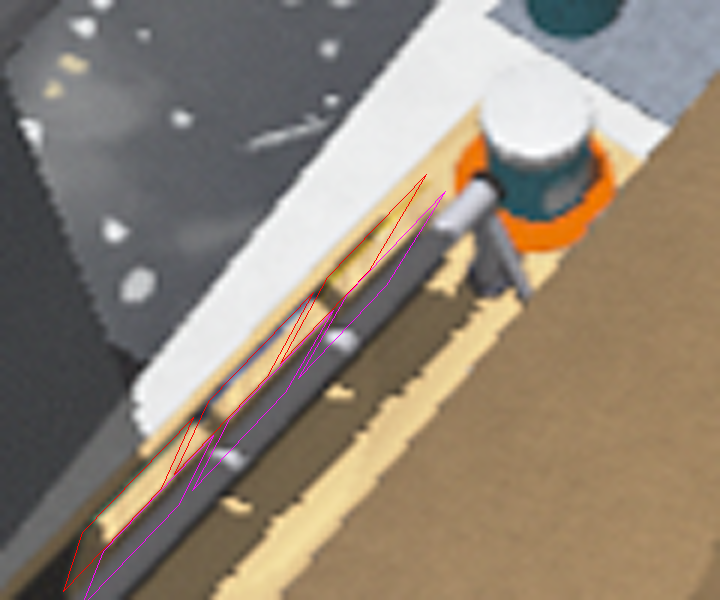

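The overlay of the 20° model matches all three boards in the top view to within a pixel or so. One last settle and check, then hand in.

```bash
python3 -m crank '[[0,0,0,0,0,0.02,0.5],[0,0,0,0,0,0.02,0.5],[0,0,0,0,0,0.02,0.5],[0,0,0,0,0,0.02,0.5],[0,0,0,0,0,0.02,0.5]]'; python3 - <<'E'
from h import *
f,K,Rw,c=cam("top"); save(f[150:290,120:400],"t22",2.8)
E
```

```text
clock: 37.1
tool_pos: [0.4927, -0.3345, 0.2862]
ee_rot: [-2.338, -2.091, 0.005]
force: [0.3, 0.6, 0.5]
opening: 0.5
```

View pics/t22.png

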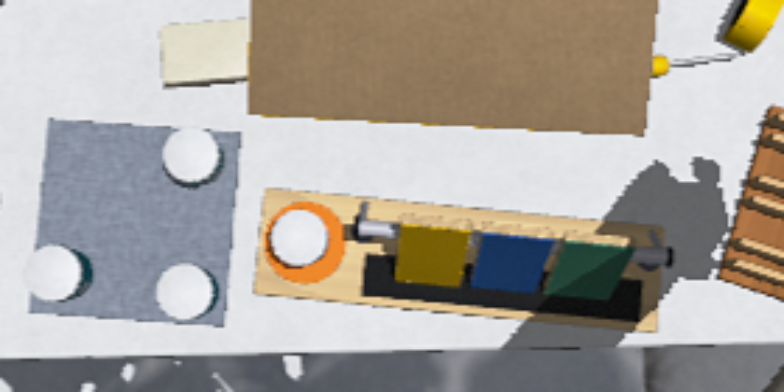

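The scene is unchanged: jar on the pad at (299,238), three empty jars upright, boards at rest.

```bash
python3 -c "from station import *; print(sign_off())"
```

```text
the job is handed in; nothing more can be done
None
```

The heavy jar is on the orange pad and all three boards lean on the rail. I handed the job in at about 37 s; no verdict was reported.

**Jars:** I lifted three of the four jars. The first two read about 1 N (empty) and went back upright where they stood. The third read about 5.3 N, so I took it as the heavy one and stood it on the pad. I did not lift the fourth jar, because the heavy one was already found.

**Boards:** I moved yellow, blue and green from the holder to the rack, side by side about 80 mm apart. Each has its foot on the rubber strip and its painted face outward.

**Last checks:**
- **Lean:** in the top view all three boards match a projected 20° model to within about a pixel. The side-view overlay was hard to read because the rail hides the boards, so it confirmed nothing.
- **Rail contact:** I could not measure it directly; I infer it because the boards rest freely at that lean.
- **Jars:** the heavy jar is centred and upright on the pad, and the three empty jars are in their original spots.
- **Bystanders:** I saw none of them displaced.

While setting the heavy jar down I briefly pressed to about 50 N of wrist force, below the 120 N limit, and eased off before releasing. A 40 N limit applies to the arm or gripper body pressing on things. I believe that did not apply, since the force went through the held jar, but I could not verify it.

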